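Load the descaling doser and prime it

ROBOT

A 6-joint arm with a two-finger parallel gripper is mounted at the origin on the work surface. World frame = base frame: x ahead of the robot, y to its left, z up, the work surface at z = 0. Lengths are in mm, angles in rad, forces in N, time in s.
With the tool pointing down it reaches from about 350 to 775 mm from the base axis. Payload 7.3 kg.
Tool frame: the origin (TCP) lies at the very end of the fingers, on their centre line; the grasp point (between the pads) lies 19 mm behind it; z points along the fingers, y is the line along which they close (so a half turn about z gives the same grasp; the last joint's range is limited). The gripper opens to 92 mm and grips with 3 to 60 N. Pads are 19 mm wide; open, the fingers measure 130 mm over their backs; the gripper's body (75 mm by 190 mm) begins 47 mm behind the grasp point.
Start: joints at [0.964, 0.342, 1.524, -0, 1.275, -0.146], TCP at [233.438, 470.267, 226.741] pointing down, gripper open.
Joint ranges: [-2.53, 2.53], [-0.77, 2.02], [0.04, 2.7], [-1, 4.14], [0.28, 2.66], [-3.11, 3.11]. Speed limits (rad/s): [2.57, 2.57, 3.14, 3.14, 3.14, 3.14].

INTERFACE

Orientations are given as [roll, pitch, yaw] about the fixed x, y, z axes, in that order (R = Rz(yaw) Ry(pitch) Rx(roll)).
In Python, from plant import get_obs, optics, ticket, finder gives the robot as it stands.
- The arm moves only by the tool send_rows, never from a script. Its arguments are lists of equal length, an entry for each row: "offset": the shift along the tool's x, y, z scaled (see below), a list of three; "delta_rot": the turn, a rotation vector about the tool's x, y, z scaled (see below), a list of three. In form: {"offset": [[dx, dy, dz], ...], "delta_rot": [[rx, ry, rz], ...]}. A call has 1 to 8 rows; each row is the pose to reach, as a shift and turn from the pose commanded when the call began, along the tool's axes at that moment, turning the shorter way round; what a row does not reach only later rows make up. The controller multiplies each number of a shift by 120 mm and each number of a turn by 360 degrees. A row lasts 1/8 s, in which the tool goes at most 62.5 mm and 10.7 degrees, less where a joint would pass 70% of its speed; a pose out of reach is approached as far as the arm can. A call with a number of a shift or a turn outside -1 to 1 is refused whole. A call with a gripper value outside its range is refused whole. "grip" is the opening, from 0 (shut) to 1 (fully open), set as the call begins (left out, the last holds). The fingers move at their own pace and stop on an object; the grip force is fixed at half the most. Time passes only in rows, so rows that repeat a pose let the fingers close. It gives the time, the measured TCP pose, the force, the opening and the grip force at its end, in the units of the state.
- get_obs(): the state, without advancing time (a new reading comes with each control period).
- optics.capture(name): name is "scene" or "top" or "wrist"; returns the picture (480x640x3 uint8, red, green, blue); there is no depth.
- optics.get_calibration(name): a dict with "fx", "fy", "cx", "cy" (pixels), "k1" (the pictures are not rectified: a ray, as slopes to the right and down, at radius r is drawn at 1 + k1 r^2 times it, then the intrinsics apply), "world_from_camera" (4x4, takes a point from camera to world coordinates). Camera axes: x right, y down, z forward; pixel columns grow to the right and rows downward; lengths in mm; the calibration is good to about 2 mm. A picture is of the moment at which its call begins: read the wrist's pose just before it. get_calibration takes no time and is no camera call; for the wrist camera it gives the pose at the moment of the call.
- ticket.close_job(): hands the job in; it is judged then, once.
Trained networks look in the newest picture that a camera, given by its name, has taken for a name from the list of things; names that differ only in an ending like _2 or _b are one class to them, and where a whole thing is asked for, a point or a joint stands for the part that bears it (a point fixed in the world has none). Each returns a list of dicts, best first, with "confidence" (0 to 1); they miss things now and then, are a little off and sometimes report something else, mostly with a low value. They report only what shows in the picture. A call takes as long as a camera call.
- finder.boxes_of(target, camera): "box" ([left, top, right, bottom] in pixels, round what is visible of it).
- finder.silhouettes(target, camera): "region" (480x640 bool, what is visible of it) and "box" ([left, top, right, bottom] in pixels, round what is visible of it).
- finder.pinpoint(target, camera): "uv" ([column, row] in pixels: a listed point, or the origin of a listed thing).
The state is a dict: "time": time; "joint_positions": joint angles; "dq": joint speeds; "tau": joint torques, N m; "tool_pos": TCP position; "tcp_rot": TCP orientation; "contact_force": force on the tool from outside, world axes, zero at the start; "moment": the same for the moment, N m; "grip_width": finger opening in mm; "finger_force": force on a finger pad.
Only numpy, scipy, OpenCV 4.12 (cv2) and the standard library are available. Lean on these libraries where they do the work, as an engineer would, in place of code of your own. Each camera call takes 0.05 s, during which the arm holds its last target. There are 200 camera calls.

TASK

Get the espresso machine's descaling doser ready. Stand the fallen bottle of concentrate upright on the bench and let go of it, and drop all the loose white tablets into the pockets of the aluminium block, one to a pocket, each lying flat and fully down. Once every tablet is in, pick up the bottle and, holding it upright, press it down on the round sprung steel plate until the plate bottoms, keep it there for a moment, then stand the bottle fully on the cork coaster, leaving the other things on the bench undisturbed.

Things in the scene. Friction and masses are not known exactly. Their poses are not given: they have to be found in the camera images.
- block: Aluminium dosing block, fixed to the bench, 140 (x) x 98 (y) x 24 mm high; origin at the centre of its underside, z up. Six round pockets 30 mm across and 14 mm deep (blind, floor 10 mm above the bench) at x = -42, 0, +42 and y = -21, +21 mm in its frame. A tablet takes one pocket and ends 2 mm below the top face. All pockets are empty at the start; there are never more tablets than pockets.
- tablet0: White descaling tablet, a disc 26 mm across and 12 mm thick, 14 g; origin at the centre of its underside, z along its axis. Lies flat on the 3 mm thick dark mat at the start (the mat is 250 x 180 mm). May be absent in a run (None): 4 to 6 of the six are there.
- tablet1: White descaling tablet, a disc 26 mm across and 12 mm thick, 14 g; origin at the centre of its underside, z along its axis. Lies flat on the 3 mm thick dark mat at the start (the mat is 250 x 180 mm). May be absent in a run (None): 4 to 6 of the six are there.
- tablet2: White descaling tablet, a disc 26 mm across and 12 mm thick, 14 g; origin at the centre of its underside, z along its axis. Lies flat on the 3 mm thick dark mat at the start (the mat is 250 x 180 mm). May be absent in a run (None): 4 to 6 of the six are there.
- tablet3: White descaling tablet, a disc 26 mm across and 12 mm thick, 14 g; origin at the centre of its underside, z along its axis. Lies flat on the 3 mm thick dark mat at the start (the mat is 250 x 180 mm). May be absent in a run (None): 4 to 6 of the six are there.
- tablet4: White descaling tablet, a disc 26 mm across and 12 mm thick, 14 g; origin at the centre of its underside, z along its axis. Lies flat on the 3 mm thick dark mat at the start (the mat is 250 x 180 mm). May be absent in a run (None): 4 to 6 of the six are there.
- tablet5: White descaling tablet, a disc 26 mm across and 12 mm thick, 14 g; origin at the centre of its underside, z along its axis. Lies flat on the 3 mm thick dark mat at the start (the mat is 250 x 180 mm). May be absent in a run (None): 4 to 6 of the six are there.
- tablet0_center (a point): The middle of tablet0, 6 mm from either face. None if that tablet is absent.
- tablet1_center (a point): The middle of tablet1, 6 mm from either face. None if that tablet is absent.
- tablet2_center (a point): The middle of tablet2, 6 mm from either face. None if that tablet is absent.
- tablet3_center (a point): The middle of tablet3, 6 mm from either face. None if that tablet is absent.
- tablet4_center (a point): The middle of tablet4, 6 mm from either face. None if that tablet is absent.
- tablet5_center (a point): The middle of tablet5, 6 mm from either face. None if that tablet is absent.
- bottle: Square grey closed bottle, 0.24 to 0.48 kg (differs from run to run), lying flat on a side at the start. Origin at the centre of its base, z along it to the cap. Body 52 x 52 mm (sides along x and y), 88 mm tall with a flat shoulder at 88 mm; a thin neck; then a round black cap 34 mm across from 94 to 120 mm. It can be held by the cap or by the body.
- plate_top (a point): Centre of the upper face of the round sprung steel plate (82 mm across) of the doser, 36 mm above the bench when up, 26 mm when bottomed. Its round black housing (104 mm across, 20 mm high) is fixed to the bench.
- plate (a joint): How far the sprung plate is pressed down, in m: 0 up, 0.010 bottomed. It needs 5.4 N to start moving and 11.4 N to bottom (the weight of the bottle counts towards it but is not enough), and springs back when let go.
- coaster: Round cork coaster, fixed, 110 mm across and 5 mm thick; origin at the centre of its underside, z up.
- mug: Blue mug, 80 mm across, 90 mm tall, with a handle; a bystander, origin at the centre of its underside.
- basket: Open steel filter basket, 60 mm across, 26 mm tall; a bystander, origin at the centre of its underside.
- screwdriver: Screwdriver lying on the bench; a bystander.
- wrench: Wrench lying on the bench; a bystander.
- brush: Brush lying on the bench; a bystander.
- collar: Brass ring 44 mm across and 14 mm tall, bore 28 mm; a bystander, origin at the centre of its underside.
- carton: Small cardboard box 70 x 50 mm, 60 mm tall; a bystander, origin at the centre of its underside.

How it is judged:
By the outcome, as a careful person would: the job done as asked, in the order asked, and still so for the second after the job is handed in, with the robot touching nothing.
Of tablet0, tablet1, tablet2, tablet3, tablet4, tablet5 only 4 to 6 are there at a start; the rules pass over those that are not, and their reading is None.
At some moment in a run one of tablet0, tablet1, tablet2, tablet3, tablet4, tablet5 may be knocked a few centimetres aside while the robot is not near it.
Once in a run the grip may slacken for a moment while it holds something.
It also fails if it takes over 210 s, if anything falls off the work surface, if the arm or the gripper's body presses on something with over 40 N, if the wrist force passes 120 N, or if a joint passes its speed limit or range.

## Working session

There is one attempt and no reset: what is moved stays moved. The work goes in short steps, Python scripts to look and compute and a tool call to move; the robot and the scene stay as the last step left them, time stands still between calls to the robot, and variables do not carry over. Pictures are saved under pics/ and viewed, at most 14 in all, crops included, and the job is handed in when it is done.

Besides the shell and the picture viewer there is one more tool, called after ">>>" by a JSON object that holds its "fn" and its "kwargs", one argument or row to a line. send_rows: Moves the arm, as the interface text tells. Its arguments: {"type":"object","properties":{"offset":{"type":"array"},"delta_rot":{"type":"array"},"grip":{"type":"number"}},"required":["offset","delta_rot"]}

```bash
ls; mkdir -p pics
cat > h.py <<'E'
import numpy as np, cv2
from plant import get_obs, optics, ticket, finder
from scipy.spatial.transform import Rotation as R
def cap(n,f=None):
    im=optics.capture(n)
    if f: cv2.imwrite(f,im[:,:,::-1])
    return im
def ray(c,uv):
    p=np.array([(uv[0]-c['cx'])/c['fx'],(uv[1]-c['cy'])/c['fy']]);q=p.copy()
    for _ in range(20): q=p/(1+c['k1']*(q@q))
    T=np.array(c['world_from_camera']); return T[:3,3],T[:3,:3]@np.array([q[0],q[1],1.])
def atz(c,uv,z):
    o,d=ray(c,uv); return o+d*(z-o[2])/d[2]
def proj(c,P):
    T=np.linalg.inv(np.array(c['world_from_camera'])); p=T[:3,:3]@np.array(P,float)+T[:3,3]
    q=p[:2]/p[2]; q=q*(1+c['k1']*(q@q)); return np.array([q[0]*c['fx']+c['cx'],q[1]*c['fy']+c['cy']])
def tri(l):
    A=np.zeros((3,3));b=np.zeros(3)
    for c,uv in l:
        o,d=ray(c,uv);d=d/np.linalg.norm(d);M=np.eye(3)-np.outer(d,d);A+=M;b+=M@o
    return np.linalg.solve(A,b)
E
python3 - <<'E'
from h import *
np.set_printoptions(precision=3,suppress=True)
print(get_obs())
for n in('scene','top','wrist'):
    cap(n,f'pics/{n}0.png'); c=optics.get_calibration(n); print(n,c)
E
```

```text
pics
{'time': 0.0, 'joint_positions': array([ 0.964,  0.343,  1.525, -0.   ,  1.275, -0.146]), 'dq': array([-0.   , -0.001,  0.001, -0.   ,  0.   , -0.002]), 'tau': array([  0.001, -43.125, -24.422,   0.072,   0.056,  -0.   ]), 'tool_pos': array([233.196, 469.928, 226.051]), 'tcp_rot': array([-3.14 , -0.   ,  2.681]), 'contact_force': array([-0.357,  0.027, -0.714]), 'moment': array([-0.012, -0.001, -0.023]), 'finger_force': 0.0, 'grip_width': 92.09164941776356}
scene {'fx': 623.0142898356138, 'fy': 623.0142898356138, 'cx': 330.0344376819036, 'cy': 245.46305273414976, 'k1': 0.07146721657565096, 'world_from_camera': array([[  -0.797,    0.473,   -0.377, 1010.275],
       [   0.605,    0.625,   -0.494,  570.752],
       [   0.002,   -0.621,   -0.784, 1015.964],
       [   0.   ,    0.   ,    0.   ,    1.   ]])}
top {'fx': 436.3157155447165, 'fy': 436.3157155447165, 'cx': 318.44733378632037, 'cy': 241.19814338389241, 'k1': -0.07396398206169877, 'world_from_camera': array([[  -0.024,   -0.99 ,    0.137,  415.593],
       [  -0.999,    0.028,    0.023,  -39.519],
       [  -0.027,   -0.137,   -0.99 , 1089.113],
       [   0.   ,    0.   ,    0.   ,    1.   ]])}
wrist {'fx': 332.878763332648, 'fy': 332.878763332648, 'cx': 319.02335861363264, 'cy': 236.49709069364454, 'k1': -0.05283542981142561, 'world_from_camera': array([[  0.445,   0.853,   0.272, 158.654],
       [  0.895,  -0.424,  -0.137, 506.781],
       [ -0.002,   0.304,  -0.953, 383.735],
       [  0.   ,   0.   ,   0.   ,   1.   ]])}
```

View pics/top0.png

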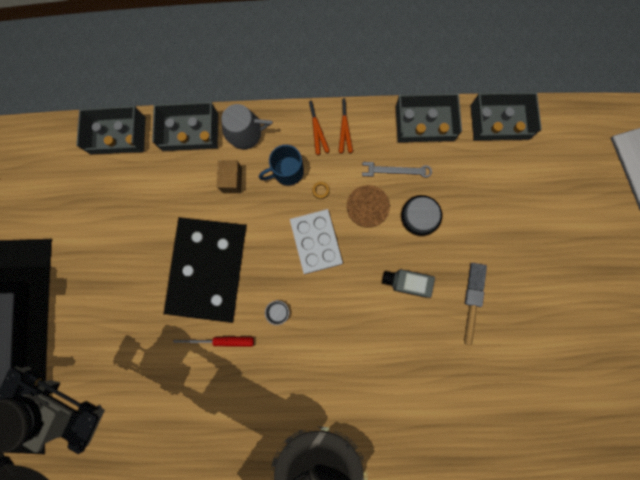

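View pics/scene0.png

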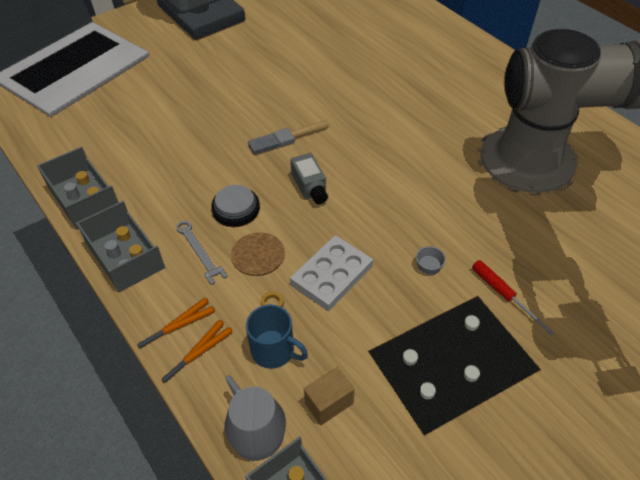

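Run:
```python
from h import *
np.set_printoptions(precision=1,suppress=True)
cs={n:optics.get_calibration(n) for n in('scene','top')}
for n in cs:
    print(n)
    for t in ['block','bottle','plate_top','coaster','mug','basket','carton','collar','tablet0_center']:
        for r in finder.pinpoint(t,n):
            z={'plate_top':36,'tablet0_center':9,'bottle':26}.get(t,0)
            if r['confidence']>.3: print(t,np.array(r['uv']),round(r['confidence'],2),atz(cs[n],r['uv'],z))
```

```text
scene
block [331.7 276.2] 0.79 [566.6  -4.6   0. ]
block [470.1 321.8] 0.7 [421.9 237.1  -0. ]
block [427.5 388.1] 0.33 [578.4 288.2   0. ]
bottle [300.6 163. ] 0.62 [ 443.5 -282.4   26. ]
plate_top [233.4 196.1] 0.77 [ 622.3 -278.1   36. ]
coaster [261.3 252.9] 0.94 [ 646.4 -139.     0. ]
coaster [431.  390.3] 0.68 [576.3 294.8   0. ]
mug [271.5 349.6] 0.76 [754.5  60.1  -0. ]
mug [200.6 252.8] 0.33 [ 745.4 -214.2    0. ]
basket [427.7 266.5] 0.63 [397.   93.3  -0. ]
basket [233.  197.4] 0.58 [ 610.8 -306.5    0. ]
carton [332.4 403.8] 0.84 [729.2 210.9   0. ]
collar [271.6 303.5] 0.54 [698.5 -23.3   0. ]
tablet0_center [409.5 359.6] 0.74 [570.4 230.9   9. ]
tablet0_center [263.7 252.4] 0.43 [ 645.  -130.8    9. ]
top
block [313.7 241.1] 0.64 [567.2  -2.3   0. ]
bottle [432.2 286.9] 0.98 [ 443.5 -287.8   26. ]
bottle [321.7 191. ] 0.35 [689.5 -26.1  26. ]
plate_top [421.6 209.8] 0.75 [ 632.4 -270.5   36. ]
coaster [367.  202.8] 0.71 [ 661.9 -140.4    0. ]
mug [284.2 169. ] 0.91 [757.9  69.9   0. ]
mug [281.6 314.4] 0.42 [386.3  81.4   0. ]
basket [279.6 314.8] 0.72 [385.4  86.3   0. ]
basket [421.6 210.5] 0.34 [ 638.  -278.3    0. ]
carton [231.7 182.1] 0.88 [727.6 207.    0. ]
collar [317.9 194.7] 0.69 [686.8 -15.8   0. ]
tablet0_center [224.9 243.4] 0.51 [566.3 221.5   9. ]
```

The pictures show four tablets on the mat (top px 197,237 / 222,244 / 188,271 / 216,300), with the block at (316,241). The bottle lies with its cap at (388,279) and base at (434,284). The plate is at (422,214) and the coaster at (368,206). I'll measure these more precisely from both views.

```bash
cat > meas.py <<'E'
from h import *
np.set_printoptions(precision=1,suppress=True)
def blobs(mask,lo,hi):
    n,_,st,ce=cv2.connectedComponentsWithStats(mask.astype(np.uint8))
    return [(ce[i],st[i]) for i in range(1,n) if lo<=st[i][4]<=hi]
E
python3 - <<'E'
from meas import *
cs={n:optics.get_calibration(n) for n in('scene','top')}
im={n:cv2.imread(f'pics/{n}0.png') for n in cs}
T={}
for n,roi in(('scene',(365,295,540,430)),('top',(165,215,250,325))):
    g=im[n].min(2).copy(); m=np.zeros(g.shape,bool); x0,y0,x1,y1=roi; m[y0:y1,x0:x1]=g[y0:y1,x0:x1]>110
    T[n]=blobs(m,20,2000); print(n,[(b[0],b[1][2:]) for b in T[n]])
for b in T['top']:
    P=atz(cs['top'],b[0],13)
    s=min(T['scene'],key=lambda s:np.linalg.norm(proj(cs['scene'],P)-s[0]))
    print('tablet',P,'tri',tri([(cs['top'],b[0]),(cs['scene'],s[0])]))
for t in('block','bottle','coaster','plate_top'):
    for n in cs:
        import os
        optics.capture(n)
        for r in finder.silhouettes(t,n)[:1]:
            m=r['region'].astype(np.uint8); cn=max(cv2.findContours(m,0,2)[0],key=cv2.contourArea)
            M=cv2.moments(m,True); u=[M['m10']/M['m00'],M['m01']/M['m00']]
            print(t,n,round(r['confidence'],2),np.array(r['box']),np.array(u),cv2.boxPoints(cv2.minAreaRect(cn)).tolist())
E
```

```text
scene [(array([471.9, 321.3]), array([ 13,  12, 127], dtype=int32)), (array([410.3, 355.8]), array([ 14,  14, 150], dtype=int32)), (array([471.8, 372.1]), array([ 15,  13, 154], dtype=int32)), (array([427.5, 389.4]), array([ 14,  14, 160], dtype=int32))]
top [(array([196.5, 236.7]), array([10, 10, 75], dtype=int32)), (array([222.3, 243.5]), array([10, 10, 75], dtype=int32)), (array([187.4, 270.3]), array([10, 10, 80], dtype=int32)), (array([216.2, 299.6]), array([10, 10, 77], dtype=int32))]
tablet [585.  293.5  13. ] tri [585.2 293.5  12.5]
tablet [565.6 227.   13. ] tri [565.6 227.2  12.5]
tablet [500.3 315.5  13. ] tri [500.4 315.8  12.1]
tablet [425.9 241.9  13. ] tri [425.8 242.3  12.3]
block scene 0.75 [288.5 236.9 376.5 306.3] [331.7 272.4] [[287.5000305175781, 280.5000305175781], [340.5000305175781, 227.50003051757812], [376.5000305175781, 263.5000305175781], [323.5000305175781, 316.5000305175781]]
block top 0.65 [290.6 210.6 344.8 274.7] [315.8 241.2] [[289.7668762207031, 219.114013671875], [327.6684265136719, 209.13992309570312], [342.0207824707031, 263.67877197265625], [304
[... 317 characters left out ...]
8.788818359375, 288.49786376953125], [383.18255615234375, 265.6505126953125], [434.96002197265625, 275.60772705078125], [430.5662841796875, 298.455078125]]
coaster scene 0.9 [232.9 229.7 284.9 279.5] [257.8 253.7] [[232.0, 232.0], [284.0, 232.0], [284.0, 275.0], [232.0, 275.0]]
coaster top 0.7 [346.  182.4 389.4 228.4] [368.1 205.8] [[339.0, 205.99998474121094], [368.0, 176.99998474121094], [397.0, 205.99998474121094], [368.0, 234.99998474121094]]
plate_top scene 0.9 [211.4 183.9 251.2 214.5] [233.8 200. ] [[215.0, 185.0], [252.0, 185.0], [252.0, 215.0], [215.0, 215.0]]
plate_top top 0.64 [405.7 197.3 436.3 236.2] [422.5 213.6] [[407.0, 198.0], [438.0, 198.0], [438.0, 230.0], [407.0, 230.0]]
```

Run:
```python
import cv2,numpy as np
a=cv2.imread('pics/top0.png')[150:310,270:480]; b=cv2.imread('pics/scene0.png')[140:320,190:400]
a=cv2.resize(a,None,fx=3.8,fy=3.8*.9,interpolation=2)[:,:]; 
cv2.imwrite('pics/ct.png',cv2.resize(cv2.imread('pics/top0.png')[160:310,280:480],(800,600),interpolation=2))
```

```text
(no output)
```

View pics/ct.png

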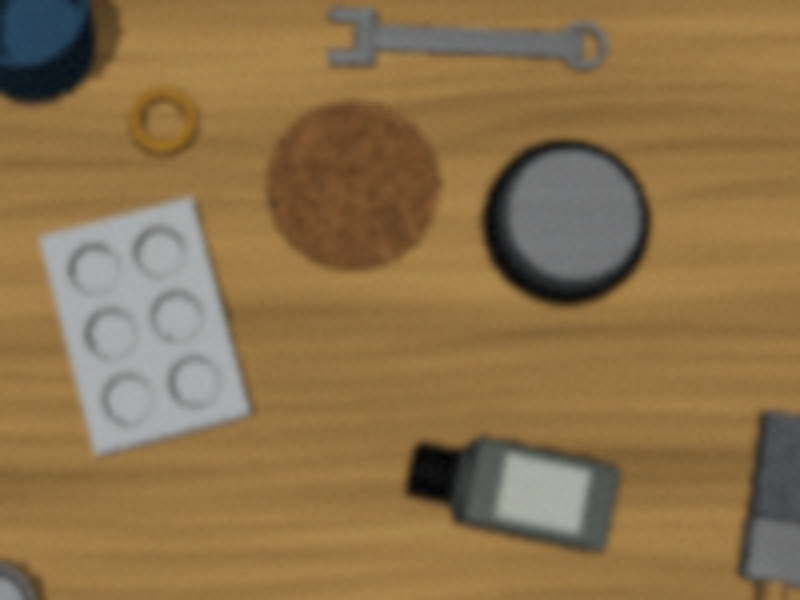

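The crop shows the whole work area clearly. Block top corners are at (40,237), (192,198), (248,412) and (97,455). The bottle's base edge runs (617,463)–(603,550), its shoulder (483,438)–(457,519), and the cap end is near (412,471).

Run:
```python
from meas import *
c=optics.get_calibration('top'); s=optics.get_calibration('scene')
f=lambda p,z: atz(c,[280+p[0]/4,160+p[1]/4],z)
B=[f(p,24) for p in((40,237),(192,198),(248,412),(97,455))]; print('block',np.mean(B,0)); 
for i in range(4): d=B[(i+1)%4]-B[i]; print(np.linalg.norm(d),np.degrees(np.arctan2(d[1],d[0])))
b=[f(p,52) for p in((617,463),(603,550),(457,519),(483,438))]; print('bottle',b)
print('base mid',(b[0]+b[1])/2,'shoulder mid',(b[2]+b[3])/2, 'cap end',f((412,471),26))
print('coaster',f((353,185),5),'plate',f((571,214),36))
print(tri([(c,[368.2,206]),(s,[257.8,253.7])]),tri([(c,[422.7,213.5]),(s,[235.,198.])]))
print('block tri',tri([(c,[315.8,241.2]),(s,[331.7,270])]))
print('bottle tri',tri([(c,[413,283.8]),(s,[306,172])]))
```

```text
block [563.6  -8.8  24. ]
97.63959977344372 -77.04531836641637
137.83431617097997 -167.18474090028312
95.94947535134122 104.4057818077065
140.27055299318948 13.520617478485581
bottle [array([ 469. , -288.1,   52. ]), array([ 418.1, -276.9,   52. ]), array([ 438.7, -191.6,   52. ]), array([ 486.1, -209.2,   52. ])]
base mid [ 443.5 -282.5   52. ] shoulder mid [ 462.4 -200.4   52. ] cap end [ 469.  -169.5   26. ]
coaster [ 651.7 -142.7    5. ] plate [ 623.  -272.8   36. ]
[ 653.3 -142.8   -1.1] [ 622.7 -272.3   35.5]
block tri [564.4  -7.9  15.7]
bottle tri [ 454.1 -241.7   35.5]
```

>>> {"fn": "send_rows", "kwargs": {
  "offset": [
    [-0.48, -0.18, 0],
    [-0.95, -0.37, 0],
    [-0.95, -0.37, 0]
  ],
  "delta_rot": [
    [0, 0, 0],
    [0, 0, 0],
    [0, 0, 0]
  ],
  "grip": 1
}}

```text
time: 2.22
tool_pos: [318.2, 377.3, 226.8]
tcp_rot: [-3.141, 0.001, 2.676]
contact_force: [-0.8, 1.0, -0.0]
grip_width: 92.0
finger_force: 0.0
```

>>> {"fn": "send_rows", "kwargs": {
  "offset": [
    [-0.48, -0.18, 0],
    [-0.95, -0.37, 0],
    [-0.95, -0.37, 0]
  ],
  "delta_rot": [
    [0, 0, 0],
    [0, 0, 0],
    [0, 0, 0]
  ]
}}

```text
time: 2.6
tool_pos: [400.1, 287.5, 226.7]
tcp_rot: [3.141, 0.001, 2.676]
contact_force: [1.1, 0.5, 0.6]
grip_width: 92.1
finger_force: 0.0
```

>>> {"fn": "send_rows", "kwargs": {
  "offset": [
    [-0.48, -0.18, 0],
    [-0.95, -0.37, 0],
    [-0.95, -0.37, 0]
  ],
  "delta_rot": [
    [0, 0, 0],
    [0, 0, 0],
    [0, 0, 0]
  ]
}}

```text
time: 2.98
tool_pos: [482.0, 197.8, 226.4]
tcp_rot: [3.141, 0.0, 2.677]
contact_force: [-0.4, 0.6, 0.4]
grip_width: 91.5
finger_force: 0.0
```

>>> {"fn": "send_rows", "kwargs": {
  "offset": [
    [-0.18, -0.42, 0],
    [-0.37, -0.84, 0],
    [-0.37, -0.84, 0]
  ],
  "delta_rot": [
    [0, 0, 0],
    [0, 0, 0],
    [0, 0, 0]
  ]
}}

```text
time: 3.35
tool_pos: [474.6, 88.3, 226.8]
tcp_rot: [3.142, -0.0, 2.678]
contact_force: [0.8, 0.5, 0.1]
grip_width: 92.1
finger_force: 0.0
```

>>> {"fn": "send_rows", "kwargs": {
  "offset": [
    [-0.18, -0.42, 0],
    [-0.37, -0.84, 0],
    [-0.37, -0.84, 0]
  ],
  "delta_rot": [
    [0, 0, 0],
    [0, 0, 0],
    [0, 0, 0]
  ]
}}

```text
time: 3.72
tool_pos: [470.4, -21.6, 226.8]
tcp_rot: [3.141, 0.0, 2.678]
contact_force: [-0.6, 1.7, 1.0]
grip_width: 92.1
finger_force: 0.0
```

>>> {"fn": "send_rows", "kwargs": {
  "offset": [
    [-0.18, -0.42, 0],
    [-0.37, -0.84, 0],
    [-0.37, -0.84, 0]
  ],
  "delta_rot": [
    [0, 0, 0],
    [0, 0, 0],
    [0, 0, 0]
  ]
}}

```text
time: 4.1
tool_pos: [465.9, -131.4, 226.6]
tcp_rot: [3.141, 0.0, 2.679]
contact_force: [0.2, 0.1, -0.9]
grip_width: 91.8
finger_force: 0.0
```

>>> {"fn": "send_rows", "kwargs": {
  "offset": [
    [-0.18, -0.42, 0],
    [-0.37, -0.84, 0],
    [-0.37, -0.84, 0],
    [-0.37, -0.84, 0],
    [-0.37, -0.84, 0],
    [-0.37, -0.84, 0],
    [-0.37, -0.84, 0],
    [-0.37, -0.84, 0]
  ],
  "delta_rot": [
    [0, 0, 0.028],
    [0, 0, 0.056],
    [0, 0, 0.085],
    [0, 0, 0.113],
    [0, 0, 0.141],
    [0, 0, 0.17],
    [0, 0, 0.213],
    [0, 0, 0.213]
  ]
}}

```text
time: 5.1
tool_pos: [461.7, -237.7, 226.7]
tcp_rot: [-3.142, -0.002, 1.342]
contact_force: [-0.0, 0.4, 1.0]
grip_width: 91.9
finger_force: 0.0
```

Run:
```python
from meas import *
o=get_obs(); print(o['time'],o['tool_pos'],np.array(o['tcp_rot']).round(4).tolist(),np.array(o['joint_positions']).round(3).tolist(),o['contact_force'])
print(repr(optics.get_calibration('wrist')['world_from_camera']))
cap('wrist','pics/w1.png')
```

```text
5.1 [ 461.7 -237.7  226.7] [-3.1415, -0.0016, 1.3416] [-0.624, 0.332, 1.539, 0.001, 1.271, -0.395] [-0.   0.4  1. ]
array([[   1. ,   -0.2,   -0.1,  480. ],
       [  -0.2,   -0.9,   -0.3, -157.4],
       [  -0. ,    0.3,   -1. ,  384.3],
       [   0. ,    0. ,    0. ,    1. ]])
```

View pics/w1.png

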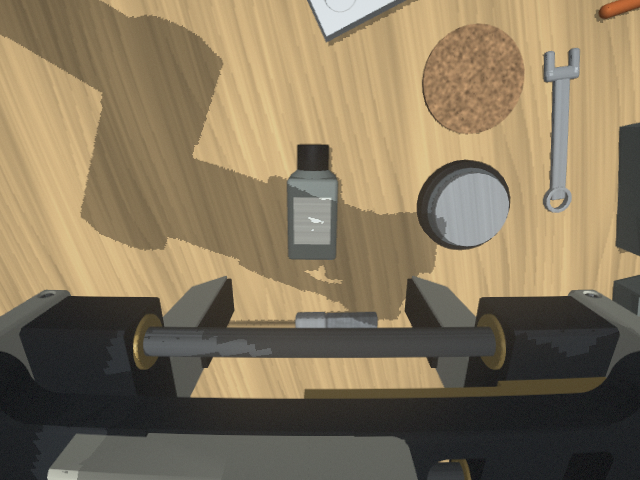

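Wrist view: the bottle lies straight, with the cap tip at (313,146), shoulder corners (289,183)/(337,183) and base edge (288–336,258). The coaster is at (473,79) and the plate at (472,207).

Run:
```python
from meas import *
c=optics.get_calibration('wrist')
b=[atz(c,p,52) for p in((289,183),(337,183),(336,258),(288,258))]; s=(b[0]+b[1])/2;e=(b[2]+b[3])/2
d=s-e; print(s,e,np.linalg.norm(d),np.degrees(np.arctan2(d[1],d[0])),np.linalg.norm(b[0]-b[1]))
x=np.array([np.cos(1.3416),np.sin(1.3416)]);y=np.array([x[1],-x[0]])
g=e+d*.6; t=get_obs()['tool_pos']; print(g, x@(g-t)[:2], y@(g-t)[:2])
print('plate',atz(c,(472,207),36),'coaster',atz(c,(473,79),5))
```

```text
[ 462.8 -204.6   52. ] [ 442.9 -282.3   52. ] 80.21751817535522 75.63645717865724 47.92042986004881
[ 454.9 -235.7   52. ] 0.4410823523740987 -7.152461029661075
plate [ 623.2 -270.9   36. ] coaster [ 651.8 -141.9    5. ]
```

>>> {"fn": "send_rows", "kwargs": {
  "offset": [
    [0, -0.03, 0.4],
    [0.01, -0.06, 0.83],
    [0.01, -0.06, 0.83],
    [0.01, -0.06, 0.83]
  ],
  "delta_rot": [
    [0, -0.028, 0],
    [0, -0.0556, 0],
    [0, -0.0556, 0],
    [0, -0.0556, 0]
  ],
  "grip": 1
}}

```text
time: 5.65
tool_pos: [455.4, -237.5, 128.5]
tcp_rot: [3.14, 0.347, 1.345]
contact_force: [0.8, -0.2, 0.4]
grip_width: 92.1
finger_force: 0.0
```

>>> {"fn": "send_rows", "kwargs": {
  "offset": [
    [0.1, 0, 0.275],
    [0.2, 0, 0.55],
    [0.27, 0, 0.73],
    [0.333, 0, 0.916],
    [0.333, 0, 0.916],
    [0.333, 0, 0.916]
  ],
  "delta_rot": [
    [0, 0, 0],
    [0, 0, 0],
    [0, 0, 0],
    [0, 0, 0],
    [0, 0, 0],
    [0, 0, 0]
  ]
}}

```text
time: 6.4
tool_pos: [454.9, -239.8, 12.1]
tcp_rot: [3.138, 0.35, 1.34]
contact_force: [-0.7, 0.6, -0.3]
grip_width: 91.8
finger_force: 0.0
```

>>> {"fn": "send_rows", "kwargs": {
  "offset": [
    [0, 0, 0],
    [0, 0, 0],
    [0, 0, 0],
    [0, 0, 0],
    [0, 0, 0],
    [0, 0, 0],
    [0, 0, 0],
    [0, 0, 0]
  ],
  "delta_rot": [
    [0, 0, 0],
    [0, 0, 0],
    [0, 0, 0],
    [0, 0, 0],
    [0, 0, 0],
    [0, 0, 0],
    [0, 0, 0],
    [0, 0, 0]
  ],
  "grip": 0
}}

```text
time: 7.4
tool_pos: [453.7, -238.4, 10.2]
tcp_rot: [3.141, 0.349, 1.343]
contact_force: [0.3, 1.2, 1.5]
grip_width: 51.9
finger_force: 29.9
```

>>> {"fn": "send_rows", "kwargs": {
  "offset": [
    [-0.04, 0, -0.1],
    [-0.1, 0, -0.28],
    [-0.2, 0, -0.56],
    [-0.31, 0, -0.86],
    [-0.31, 0, -0.86]
  ],
  "delta_rot": [
    [0, 0, 0],
    [0, 0, 0],
    [0, 0, 0],
    [0, 0, 0],
    [0, 0, 0]
  ]
}}

```text
time: 8.02
tool_pos: [455.0, -238.7, 122.7]
tcp_rot: [3.136, 0.35, 1.34]
contact_force: [-0.6, -0.5, -5.2]
grip_width: 51.9
finger_force: 29.9
```

>>> {"fn": "send_rows", "kwargs": {
  "offset": [
    [0, 0, 0],
    [-0.03, 0, -0.1],
    [-0.05, 0, -0.2],
    [-0.05, 0, -0.2],
    [-0.05, 0, -0.2]
  ],
  "delta_rot": [
    [0, 0.02, 0],
    [0, 0.04, 0],
    [0, 0.0556, 0],
    [0, 0.0556, 0],
    [0, 0.0556, 0]
  ]
}}

```text
time: 8.65
tool_pos: [453.2, -235.0, 143.0]
tcp_rot: [-3.139, 0.001, 1.342]
contact_force: [-0.1, 0.7, -4.5]
grip_width: 52.0
finger_force: 29.9
```

>>> {"fn": "send_rows", "kwargs": {
  "offset": [
    [0.06, 0.06, 0],
    [0.12, 0.12, 0],
    [0.18, 0.18, 0],
    [0.24, 0.24, 0],
    [0.3, 0.3, 0],
    [0.36, 0.4, 0],
    [0.44, 0.5, 0],
    [0.44, 0.5, 0]
  ],
  "delta_rot": [
    [0, 0, 0.025],
    [0, 0, 0.05],
    [0, 0, 0.075],
    [0, 0, 0.1],
    [0, 0, 0.125],
    [0, 0, 0.15],
    [0, 0, 0.175],
    [0, 0, 0.2]
  ]
}}

```text
time: 9.65
tool_pos: [524.9, -196.0, 143.0]
tcp_rot: [3.141, 0.002, 0.083]
contact_force: [0.0, 0.1, -4.4]
grip_width: 52.0
finger_force: 29.9
```

>>> {"fn": "send_rows", "kwargs": {
  "offset": [
    [0, 0, 0],
    [0, 0, 0],
    [0, 0, 0],
    [0, 0, 0],
    [0, 0, 0],
    [0, 0, 0]
  ],
  "delta_rot": [
    [0, 0, 0.025],
    [0, 0, 0.05],
    [0, 0, 0.075],
    [0, 0, 0.092],
    [0, 0, 0.092],
    [0, 0, 0.092]
  ]
}}

```text
time: 10.4
tool_pos: [524.4, -197.1, 143.8]
tcp_rot: [3.141, 0.001, -0.489]
contact_force: [0.5, 0.9, -4.9]
grip_width: 51.5
finger_force: 29.9
```

Run:
```python
from meas import *
o=get_obs(); print(o['time'],o['tool_pos'],np.array(o['tcp_rot']).round(4).tolist(),np.array(o['joint_positions']).round(3).tolist(),o['contact_force'],o['moment'],o['grip_width'])
```

```text
10.4 [ 524.4 -197.1  143.8] [3.1411, 0.0011, -0.4892] [-0.496, 0.483, 1.544, -0.001, 1.115, 1.564] [ 0.5  0.9 -4.9] [0.  0.2 0. ] 51.492801270545414
```

>>> {"fn": "send_rows", "kwargs": {
  "offset": [
    [0, 0, 0],
    [0, 0, 0],
    [0, 0, 0],
    [0, 0, 0],
    [0, 0, 0],
    [0, 0, 0],
    [0, 0, 0],
    [0, 0, 0]
  ],
  "delta_rot": [
    [0, 0.028, 0],
    [0, 0.056, 0],
    [0, 0.084, 0],
    [0, 0.112, 0],
    [0, 0.14, 0],
    [0, 0.168, 0],
    [0, 0.1944, 0],
    [0, 0.1944, 0]
  ]
}}

```text
time: 11.4
tool_pos: [544.9, -159.2, 222.7]
tcp_rot: [3.114, -0.763, -0.581]
contact_force: [-0.3, -0.1, -5.0]
grip_width: 52.2
finger_force: 29.9
```

Run:
```python
from meas import *
o=get_obs(); print(o['time'],o['tool_pos'],np.array(o['tcp_rot']).round(4).tolist(),np.array(o['joint_positions']).round(3).tolist(),o['contact_force'],o['moment'],o['grip_width'])
cap('scene','pics/s2.png')
i=cv2.imread('pics/s2.png')[60:360,180:580]; cv2.imwrite('pics/s2c.png',cv2.resize(i,(800,600)))
```

```text
11.4 [ 544.9 -159.2  222.7] [3.1136, -0.7632, -0.5807] [-0.294, 0.174, 2.055, -0.915, 0.284, 2.677] [-0.3 -0.1 -5. ] [ 0.5  0.9 -0. ] 52.16300116785339
```

View pics/s2c.png

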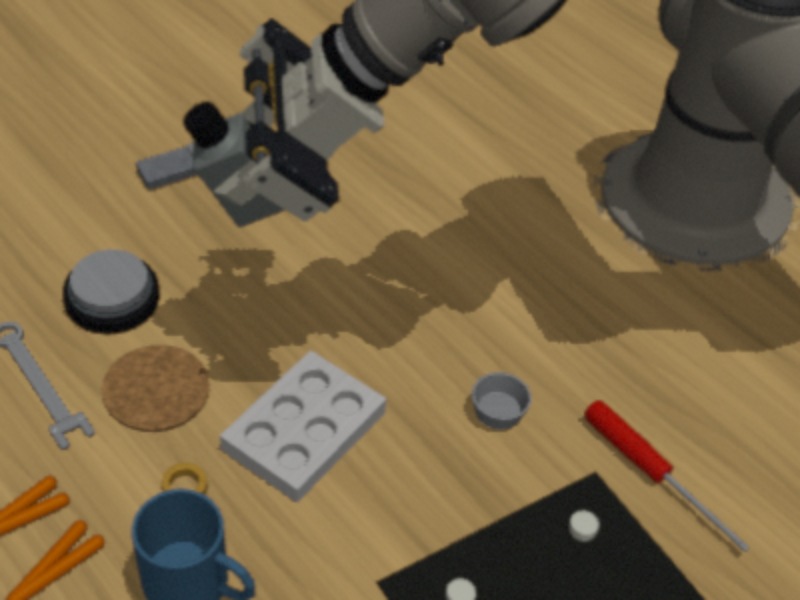

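The picture shows the bottle held and tilted about 45°. Joint 5 hit its lower limit, so I'll go back to tool-down and tilt sideways using joint 4.

>>> {"fn": "send_rows", "kwargs": {
  "offset": [
    [0, 0, 0],
    [0, 0, 0],
    [0, 0, 0],
    [0, 0, 0],
    [0, 0, 0],
    [0, 0, 0],
    [0, 0, 0],
    [0, 0, 0]
  ],
  "delta_rot": [
    [0, -0.028, 0],
    [0, -0.056, 0],
    [0, -0.084, 0],
    [0, -0.112, 0],
    [0, -0.14, 0],
    [0, -0.168, 0],
    [0, -0.1944, 0],
    [0, -0.1944, 0]
  ]
}}

```text
time: 12.45
tool_pos: [547.2, -160.8, 222.2]
tcp_rot: [3.129, 0.461, -0.604]
contact_force: [1.2, 0.9, -4.3]
grip_width: 52.3
finger_force: 30.0
```

```bash
cat > st.py <<'E'
from meas import *
o=get_obs(); print(round(o['time'],2),o['tool_pos'],np.array(o['tcp_rot']).round(3).tolist(),np.array(o['joint_positions']).round(3).tolist(),o['contact_force'],o['grip_width'])
E
python3 st.py
```

```text
12.45 [ 547.2 -160.8  222.2] [3.129, 0.461, -0.604] [-0.451, 0.718, 0.987, 0.058, 1.894, 1.726] [ 1.2  0.9 -4.3] 52.26953199074698
```

>>> {"fn": "send_rows", "kwargs": {
  "offset": [
    [0, 0, 0],
    [0, 0, 0],
    [0, 0, 0],
    [0, 0, 0],
    [0, 0, 0]
  ],
  "delta_rot": [
    [0, 0.025, 0],
    [0, 0.05, 0],
    [0, 0.0733, 0],
    [0, 0.0733, 0],
    [0, 0.0733, 0]
  ]
}}

```text
time: 13.08
tool_pos: [546.5, -160.7, 224.3]
tcp_rot: [3.125, -0.003, -0.6]
contact_force: [-0.1, -0.4, -4.7]
grip_width: 52.3
finger_force: 30.0
```

>>> {"fn": "send_rows", "kwargs": {
  "offset": [
    [-0.1, 0.1, 0.1],
    [-0.2, 0.2, 0.2],
    [-0.3, 0.3, 0.3],
    [-0.4, 0.4, 0.4],
    [-0.5, 0.45, 0.5],
    [-0.6, 0.5, 0.6],
    [-0.65, 0.57, 0.6],
    [-0.65, 0.57, 0.6]
  ],
  "delta_rot": [
    [0, 0, -0.025],
    [0, 0, -0.05],
    [0, 0, -0.075],
    [0, 0, -0.1],
    [0, 0, -0.125],
    [0, 0, -0.15],
    [0, 0, -0.175],
    [0, 0, -0.2]
  ]
}}

```text
time: 14.08
tool_pos: [442.9, -175.1, 152.5]
tcp_rot: [3.135, 0.016, 0.66]
contact_force: [-0.6, -0.1, -3.9]
grip_width: 51.7
finger_force: 30.0
```

>>> {"fn": "send_rows", "kwargs": {
  "offset": [
    [0, 0, 0],
    [0, 0, 0],
    [0, 0, 0],
    [0, 0, 0],
    [0, 0, 0],
    [0, 0, 0]
  ],
  "delta_rot": [
    [0, 0, -0.025],
    [0, 0, -0.05],
    [0, 0, -0.075],
    [0, 0, -0.095],
    [0, 0, -0.095],
    [0, 0, -0.095]
  ]
}}

```text
time: 14.82
tool_pos: [442.8, -174.6, 152.7]
tcp_rot: [-3.14, 0.018, 1.249]
contact_force: [-0.9, -0.8, -4.7]
grip_width: 52.2
finger_force: 30.0
```

```bash
python3 st.py
```

```text
14.82 [ 442.8 -174.6  152.7] [-3.14, 0.018, 1.249] [-0.524, 0.332, 1.764, -0.021, 1.043, -0.192] [-0.9 -0.8 -4.7] 52.21029652709978
```

>>> {"fn": "send_rows", "kwargs": {
  "offset": [
    [0, 0, 0],
    [0, 0, 0],
    [0, 0, 0],
    [0, 0, 0],
    [0, 0, 0],
    [0, 0, 0],
    [0, 0, 0],
    [0, 0, 0]
  ],
  "delta_rot": [
    [0, 0.025, 0],
    [0, 0.05, 0],
    [0, 0.075, 0],
    [0, 0.1, 0],
    [0, 0.125, 0],
    [0, 0.15, 0],
    [0, 0.175, 0],
    [0, 0.197, 0]
  ]
}}

```text
time: 15.82
tool_pos: [442.5, -176.0, 152.2]
tcp_rot: [-3.138, -1.221, 1.247]
contact_force: [0.1, -0.1, -4.3]
grip_width: 51.7
finger_force: 30.0
```

```bash
python3 st.py
```

```text
15.82 [ 442.5 -176.   152.2] [-3.138, -1.221, 1.247] [-1.055, 0.789, 1.642, 0.783, 1.722, -1.058] [ 0.1 -0.1 -4.3] 51.732777853282485
```

>>> {"fn": "send_rows", "kwargs": {
  "offset": [
    [-0.18, 0, 0.067],
    [-0.37, 0, 0.134],
    [-0.55, 0, 0.2],
    [-0.736, 0, 0.268],
    [-0.736, 0, 0.268],
    [-0.736, 0, 0.268]
  ],
  "delta_rot": [
    [0, 0, 0],
    [0, 0, 0],
    [0, 0, 0],
    [0, 0, 0],
    [0, 0, 0],
    [0, 0, 0]
  ]
}}

```text
time: 16.58
tool_pos: [442.4, -175.1, 59.3]
tcp_rot: [-3.139, -1.218, 1.25]
contact_force: [-0.8, -0.6, -4.4]
grip_width: 52.0
finger_force: 30.0
```

```bash
python3 st.py
python3 - <<'E'
from meas import *
im=cap('scene'); cv2.imwrite('pics/s3.png',cv2.resize(im[60:260,200:500,::-1],(800,533)))
E
```

```text
16.57 [ 442.4 -175.1   59.3] [-3.139, -1.218, 1.25] [-1.053, 0.951, 1.64, 0.771, 1.605, -1.171] [-0.8 -0.6 -4.4] 52.02053219145818
```

View pics/s3.png

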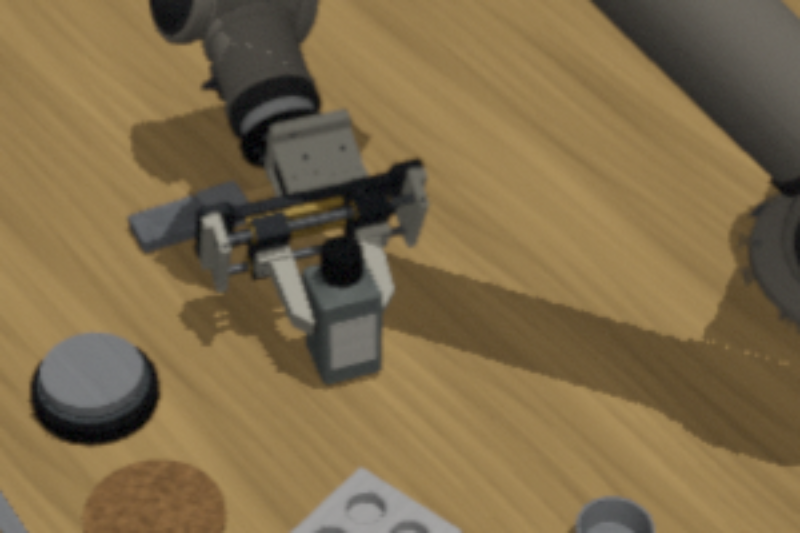

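The bottle hangs upright just above the bench and clear of the brush. I'll lower it in small steps until it touches.

>>> {"fn": "send_rows", "kwargs": {
  "offset": [
    [-0.025, 0, 0.009],
    [-0.05, 0, 0.018],
    [-0.05, 0, 0.018]
  ],
  "delta_rot": [
    [0, 0, 0],
    [0, 0, 0],
    [0, 0, 0]
  ]
}}

```text
time: 17.0
tool_pos: [442.2, -174.5, 54.3]
tcp_rot: [3.141, -1.221, 1.252]
contact_force: [-0.5, 0.3, 6.2]
grip_width: 51.7
finger_force: 30.0
```

>>> {"fn": "send_rows", "kwargs": {
  "offset": [
    [-0.016, 0, 0.006],
    [-0.016, 0, 0.006],
    [-0.016, 0, 0.006]
  ],
  "delta_rot": [
    [0, 0, 0],
    [0, 0, 0],
    [0, 0, 0]
  ]
}}

```text
time: 17.38
tool_pos: [442.3, -174.1, 54.0]
tcp_rot: [3.139, -1.225, 1.254]
contact_force: [-1.1, -1.0, 14.9]
grip_width: 52.3
finger_force: 30.0
```

>>> {"fn": "send_rows", "kwargs": {
  "offset": [
    [0, 0, 0],
    [0, 0, 0],
    [0, 0, 0],
    [0, 0, 0],
    [0, 0, 0],
    [0, 0, 0]
  ],
  "delta_rot": [
    [0, 0, 0],
    [0, 0, 0],
    [0, 0, 0],
    [0, 0, 0],
    [0, 0, 0],
    [0, 0, 0]
  ],
  "grip": 1
}}

```text
time: 18.12
tool_pos: [442.0, -174.5, 50.4]
tcp_rot: [-3.138, -1.219, 1.248]
contact_force: [0.3, -0.3, -0.1]
grip_width: 91.9
finger_force: 0.0
```

>>> {"fn": "send_rows", "kwargs": {
  "offset": [
    [0, 0, -0.15],
    [0, 0, -0.3],
    [0, 0, -0.5],
    [0, 0, -0.7],
    [0, 0, -0.9],
    [0, 0, -0.9]
  ],
  "delta_rot": [
    [0, 0, 0],
    [0, 0, 0],
    [0, 0, 0],
    [0, 0, 0],
    [0, 0, 0],
    [0, 0, 0]
  ]
}}

```text
time: 18.88
tool_pos: [409.8, -273.3, 88.1]
tcp_rot: [3.139, -1.216, 1.251]
contact_force: [-0.1, -0.6, -0.4]
grip_width: 91.9
finger_force: 0.0
```

```bash
python3 st.py
python3 - <<'E'
from meas import *
im=cap('scene','pics/s4.png'); cv2.imwrite('pics/s4c.png',cv2.resize(im[60:260,200:500,::-1],(800,533)))
im=cap('top','pics/t4.png')
for n in('top','scene'):
  c=optics.get_calibration(n)
  for r in finder.pinpoint('bottle',n)[:2]: print(n,r['confidence'],r['uv'],atz(c,r['uv'],0))
E
```

```text
18.88 [ 409.8 -273.3   88.1] [3.139, -1.216, 1.251] [-1.175, 0.963, 1.446, 0.684, 1.787, -1.104] [-0.1 -0.6 -0.4] 91.94924265526382
top 0.87 [387.2, 292.2] [ 434.3 -181.5    0. ]
scene 0.58 [331.1, 194.0] [ 431.5 -184.1    0. ]
scene 0.45 [270.4, 350.5] [757.2  60.4   0. ]
```

View pics/s4c.png

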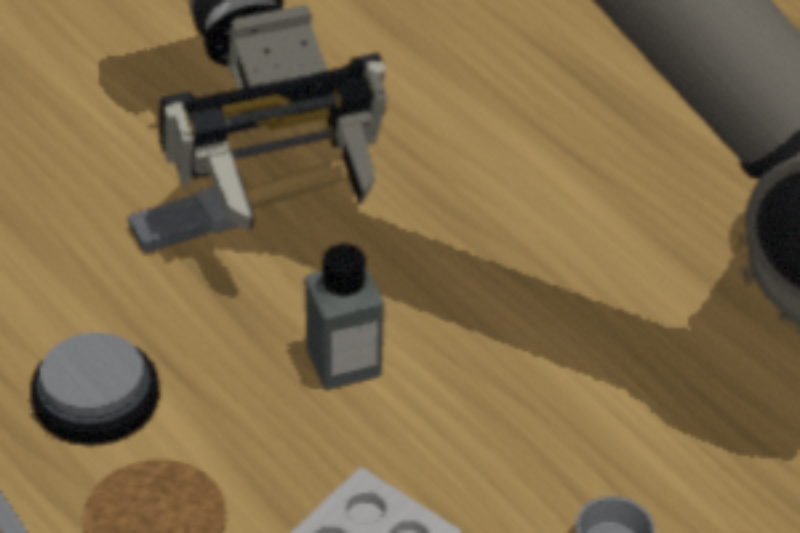

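The bottle stands free at (343,315) in the crop. Next I'll raise the tool, untilt it, and head for the tablets.

>>> {"fn": "send_rows", "kwargs": {
  "offset": [
    [0.3, 0, -0.11],
    [0.6, 0, -0.22],
    [0.94, 0, -0.342],
    [0.94, 0, -0.342]
  ],
  "delta_rot": [
    [0, 0, 0],
    [0, 0, 0],
    [0, 0, 0],
    [0, 0, 0]
  ]
}}

```text
time: 19.58
tool_pos: [411.1, -270.3, 210.0]
tcp_rot: [3.135, -1.215, 1.26]
contact_force: [-1.0, -0.3, -0.6]
grip_width: 92.0
finger_force: 0.0
```

>>> {"fn": "send_rows", "kwargs": {
  "offset": [
    [0.08, 0, -0.03],
    [0.16, 0, -0.06],
    [0.24, 0, -0.09],
    [0.24, 0, -0.09],
    [0.24, 0, -0.09],
    [0.24, 0, -0.09],
    [0.24, 0, -0.09],
    [0.24, 0, -0.09]
  ],
  "delta_rot": [
    [0, -0.028, 0],
    [0, -0.056, 0],
    [0, -0.084, 0],
    [0, -0.112, 0],
    [0, -0.14, 0],
    [0, -0.168, 0],
    [0, -0.194, 0],
    [0, -0.194, 0]
  ]
}}

```text
time: 20.58
tool_pos: [411.0, -267.9, 238.1]
tcp_rot: [-3.139, -0.0, 1.257]
contact_force: [0.5, 0.7, 0.0]
grip_width: 91.4
finger_force: 0.0
```

```bash
python3 st.py
```

```text
20.57 [ 411.  -267.9  238.1] [-3.139, -0.0, 1.257] [-0.734, 0.271, 1.594, -0.001, 1.279, -0.42] [0.5 0.7 0. ] 91.43499893813755
```

>>> {"fn": "send_rows", "kwargs": {
  "offset": [
    [0.5, 0.12, 0],
    [0.99, 0.24, 0],
    [0.99, 0.24, 0]
  ],
  "delta_rot": [
    [0, 0, 0],
    [0, 0, 0],
    [0, 0, 0]
  ],
  "grip": 0.55
}}

```text
time: 20.95
tool_pos: [476.1, -164.0, 237.2]
tcp_rot: [-3.137, -0.003, 1.257]
contact_force: [-0.2, -0.6, 0.1]
grip_width: 66.4
finger_force: 0.0
```

>>> {"fn": "send_rows", "kwargs": {
  "offset": [
    [0.5, 0.12, 0],
    [0.99, 0.24, 0],
    [0.99, 0.24, 0],
    [0.99, 0.24, 0],
    [0.99, 0.24, 0]
  ],
  "delta_rot": [
    [0, 0, 0],
    [0, 0, 0],
    [0, 0, 0],
    [0, 0, 0],
    [0, 0, 0]
  ]
}}

```text
time: 21.58
tool_pos: [539.0, -64.9, 238.1]
tcp_rot: [-3.139, 0.0, 1.25]
contact_force: [-0.4, 0.2, -0.0]
grip_width: 50.9
finger_force: 0.0
```

```bash
python3 st.py
python3 - <<'E'
from meas import *
c=optics.get_calibration('wrist'); im=cap('wrist','pics/w5.png'); np.save('c5.npy',c,allow_pickle=True)
B=np.array([564,-8.5,24]);a=np.radians(13.4);Rz=np.array([[np.cos(a),-np.sin(a)],[np.sin(a),np.cos(a)]])
for x in(-42,0,42):
  for y in(-21,21):
    P=B.copy();P[:2]+=Rz@[x,y];print(x,y,P,proj(c,P))
E
```

```text
21.57 [539.  -64.9 238.1] [-3.139, 0.0, 1.25] [-0.261, 0.368, 1.453, -0.0, 1.323, 0.06] [-0.4  0.2 -0. ] 50.88182495405073
-42 -21 [528.  -38.7  24. ] [303.2 187.2]
-42 21 [518.3   2.2  24. ] [282.4 154.7]
0 -21 [568.9 -28.9  24. ] [335.3 167.2]
0 21 [559.1  11.9  24. ] [315.1 133.6]
42 -21 [609.7 -19.2  24. ] [368.5 146.7]
42 21 [600.   21.7  24. ] [348.9 111.9]
```

View pics/w5.png

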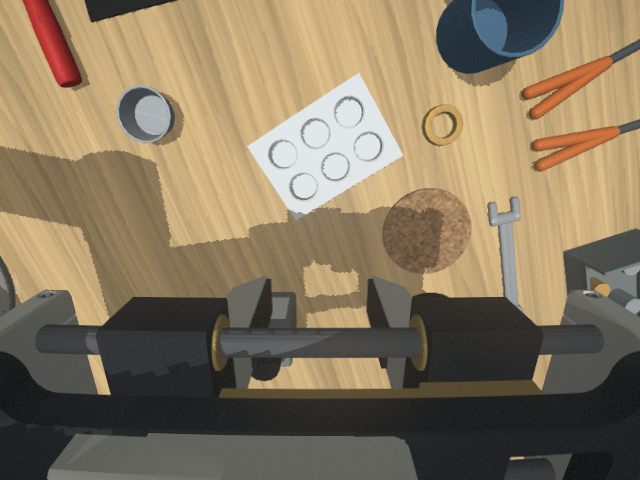

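The wrist view shows all six pockets, at about (283,153), (316,133), (349,112), (304,186), (335,166) and (368,146), within about 1 px of my prediction. I'll refine the fit and move on to the mat.

```bash
cat >> meas.py <<'E'
def blockfit(im,c,g):
    hsv=cv2.cvtColor(im,cv2.COLOR_RGB2HSV); m=((hsv[...,1]<45)&(hsv[...,2]>g)).astype(np.uint8)
    u=proj(c,[564,-8.5,24]); n,l,st,ce=cv2.connectedComponentsWithStats(m)
    k=min([i for i in range(1,n) if st[i][4]>1500],key=lambda i:np.linalg.norm(ce[i]-u)); 
    cn=max(cv2.findContours((l==k).astype(np.uint8),0,cv2.CHAIN_APPROX_NONE)[0],key=cv2.contourArea)[:,0]
    W=np.array([atz(c,p,24)[:2] for p in cn],np.float32); return cv2.minAreaRect(W)
def tabs(im,c,near,z=15,r=25,g=120):
    "near: approx xy; brightest blob near it -> xy at z"
    u=proj(c,[near[0],near[1],z]); m=im.min(2)>g; b=[b for b in blobs(m,60,3000)]
    b=min(b,key=lambda b:np.linalg.norm(b[0]-u)); return atz(c,b[0],z),b
E
python3 - <<'E'
from meas import *
im=cv2.imread('pics/w5.png')[:,:,::-1].copy(); c=np.load('c5.npy',allow_pickle=True).item()
for g in(150,180,200,215): print(g,blockfit(im,c,g))
uv=[(283,153),(304,186),(316,133),(335,166),(349,112),(368,146)]
P=np.array([atz(c,u,24)[:2] for u in uv]); print(P,P.mean(0)); d=P[4]+P[5]-P[0]-P[1]; print(np.degrees(np.arctan2(d[1],d[0])),np.linalg.norm(d)/2)
E
```

```text
150 ((563.9364013671875, -8.300422668457031), (140.4342498779297, 98.58048248291016), 13.299649238586426)
180 ((563.8629150390625, -8.013507843017578), (140.347412109375, 98.18389129638672), 13.173273086547852)
200 ((563.8624877929688, -8.011634826660156), (140.347412109375, 98.18006134033203), 13.173273086547852)
215 ((563.8865356445312, -8.068893432617188), (140.3180694580078, 98.1448974609375), 13.223368644714355)
[[519.5   3.7]
 [529.3 -37.6]
 [560.2  12.2]
 [568.9 -27.5]
 [600.1  21.5]
 [609.4 -18.3]] [564.6  -7.7]
12.991469526226656 82.42376193124319
```

>>> {"fn": "send_rows", "kwargs": {
  "offset": [
    [0.5, -0.1, 0],
    [0.99, -0.2, 0],
    [0.99, -0.2, 0]
  ],
  "delta_rot": [
    [0, 0, 0],
    [0, 0, 0],
    [0, 0, 0]
  ]
}}

```text
time: 22.0
tool_pos: [554.0, 59.7, 238.5]
tcp_rot: [-3.14, -0.001, 1.256]
contact_force: [0.2, -0.9, -0.0]
grip_width: 50.3
finger_force: 0.0
```

>>> {"fn": "send_rows", "kwargs": {
  "offset": [
    [0.5, -0.3, 0],
    [0.99, -0.5, 0],
    [0.99, -0.5, 0],
    [0.99, -0.5, 0],
    [0.99, -0.5, 0]
  ],
  "delta_rot": [
    [0, 0, 0],
    [0, 0, 0],
    [0, 0, 0],
    [0, 0, 0],
    [0, 0, 0]
  ]
}}

```text
time: 22.62
tool_pos: [534.9, 186.8, 238.5]
tcp_rot: [-3.14, 0.001, 1.25]
contact_force: [0.0, -0.1, -0.3]
grip_width: 50.5
finger_force: 0.0
```

```bash
python3 st.py
python3 - <<'E'
from meas import *
c=optics.get_calibration('wrist'); im=cap('wrist','pics/w6.png'); np.save('c6.npy',c,allow_pickle=True)
for t in((585,293.5),(565.6,227),(500.3,315.6),(425.9,242)): print(t,proj(c,[*t,15]),tabs(im,c,t))
E
```

```text
22.62 [534.9 186.8 238.5] [-3.14, 0.001, 1.25] [0.201, 0.411, 1.386, -0.0, 1.346, 0.522] [ 0.  -0.1 -0.3] 50.513526087616036
(585, 293.5) [332.7  96.7] (array([584.4, 292.7,  15. ]), (array([332.4,  97.7]), array([320,  85,  25,  26, 504], dtype=int32)))
(565.6, 227) [334.3 162.4] (array([564.9, 226.5,  15. ]), (array([333.9, 163. ]), array([323, 152,  23,  23, 435], dtype=int32)))
(500.3, 315.6) [251.3 102.8] (array([500.4, 314.5,  15. ]), (array([251.8, 103.7]), array([240,  91,  25,  26, 506], dtype=int32)))
(425.9, 242) [215.2 189. ] (array([426.2, 241.9,  15. ]), (array([215.5, 189. ]), array([204, 178,  24,  23, 437], dtype=int32)))
```

>>> {"fn": "send_rows", "kwargs": {
  "offset": [
    [0.2, 0.07, 0.48],
    [0.3925, 0.134, 0.95],
    [0.3925, 0.134, 0.95],
    [0.3925, 0.134, 0.95]
  ],
  "delta_rot": [
    [0, 0, 0],
    [0, 0, 0],
    [0, 0, 0],
    [0, 0, 0]
  ]
}}

```text
time: 23.18
tool_pos: [565.2, 227.6, 126.2]
tcp_rot: [3.141, -0.001, 1.251]
contact_force: [-0.4, 0.6, 0.8]
grip_width: 50.6
finger_force: 0.0
```

```bash
cat > go.py <<'E'
import sys
from meas import *
def off(t,o=None):
    o=o or get_obs(); M=R.from_euler('xyz',o['tcp_rot']).as_matrix(); return M.T@(np.array(t,float)-o['tool_pos'])/120
if __name__=='__main__':
    o=get_obs(); print(round(o['time'],2),o['tool_pos'],np.array(o['tcp_rot']).round(3).tolist(),o['contact_force'],round(o['grip_width'],1))
    print('offset',off([float(v) for v in sys.argv[1:4]],o).round(4).tolist())
E
python3 go.py 564.9 226.5 10
```

```text
23.18 [565.2 227.6 126.2] [3.141, -0.001, 1.251] [-0.4  0.6  0.8] 50.6
offset [-0.0098, -0.0002, 0.968]
```

>>> {"fn": "send_rows", "kwargs": {
  "offset": [
    [-0.01, 0, 0.4],
    [-0.01, 0, 0.8],
    [-0.01, 0, 0.968],
    [-0.01, 0, 0.968],
    [-0.01, 0, 0.968]
  ],
  "delta_rot": [
    [0, 0, 0],
    [0, 0, 0],
    [0, 0, 0],
    [0, 0, 0],
    [0, 0, 0]
  ]
}}

```text
time: 23.8
tool_pos: [565.7, 227.4, 11.4]
tcp_rot: [3.139, -0.003, 1.251]
contact_force: [0.1, 0.5, -0.5]
grip_width: 50.3
finger_force: 0.0
```

>>> {"fn": "send_rows", "kwargs": {
  "offset": [
    [0, 0, 0],
    [0, 0, 0],
    [0, 0, 0],
    [0, 0, 0],
    [0, 0, 0],
    [0, 0, 0]
  ],
  "delta_rot": [
    [0, 0, 0],
    [0, 0, 0],
    [0, 0, 0],
    [0, 0, 0],
    [0, 0, 0],
    [0, 0, 0]
  ],
  "grip": 0
}}

```text
time: 24.55
tool_pos: [564.0, 227.5, 8.7]
tcp_rot: [-3.141, -0.0, 1.252]
contact_force: [-1.2, -1.1, 5.5]
grip_width: 24.5
finger_force: 30.0
```

>>> {"fn": "send_rows", "kwargs": {
  "offset": [
    [0, 0, -0.2],
    [0, 0, -0.4],
    [0, 0, -0.58],
    [0, 0, -0.58]
  ],
  "delta_rot": [
    [0, 0, 0],
    [0, 0, 0],
    [0, 0, 0],
    [0, 0, 0]
  ]
}}

```text
time: 25.05
tool_pos: [564.8, 227.7, 79.0]
tcp_rot: [3.14, -0.001, 1.252]
contact_force: [0.1, 0.5, 0.6]
grip_width: 24.1
finger_force: 30.0
```

>>> {"fn": "send_rows", "kwargs": {
  "offset": [
    [-0.3, 0.09, 0],
    [-0.6, 0.18, 0],
    [-0.854, 0.258, 0],
    [-0.854, 0.258, 0]
  ],
  "delta_rot": [
    [0, 0, 0],
    [0, 0, 0],
    [0, 0, 0],
    [0, 0, 0]
  ]
}}

```text
time: 25.55
tool_pos: [560.5, 118.5, 76.4]
tcp_rot: [-3.138, 0.001, 1.249]
contact_force: [-0.2, 0.5, -0.3]
grip_width: 24.4
finger_force: 30.0
```

>>> {"fn": "send_rows", "kwargs": {
  "offset": [
    [-0.3, 0.09, 0],
    [-0.6, 0.18, 0],
    [-0.854, 0.258, 0],
    [-0.854, 0.258, 0],
    [-0.854, 0.258, 0]
  ],
  "delta_rot": [
    [0, 0, 0],
    [0, 0, 0],
    [0, 0, 0],
    [0, 0, 0],
    [0, 0, 0]
  ]
}}

```text
time: 26.18
tool_pos: [558.2, 14.5, 77.2]
tcp_rot: [-3.139, -0.0, 1.252]
contact_force: [0.9, 0.0, 0.3]
grip_width: 24.2
finger_force: 30.0
```

```bash
python3 go.py 559.1 12.4 26; python3 go.py 559.1 12.4 40
```

```text
26.18 [558.2  14.5  77.2] [-3.139, -0.0, 1.252] [0.9 0.  0.3] 24.2
offset [-0.0143, 0.0137, 0.4269]
26.18 [558.2  14.5  77.2] [-3.139, -0.0, 1.252] [0.9 0.  0.3] 24.2
offset [-0.0143, 0.0134, 0.3102]
```

Run:
```python
from meas import *
w=cap('wrist'); s=cap('scene')
u=proj(optics.get_calibration('scene'),[558,14,70]); u=u.astype(int); a=s[u[1]-40:u[1]+40,u[0]-40:u[0]+40]
b=w[200:400,200:440]
im=np.hstack([cv2.resize(a,(400,400),interpolation=2),cv2.resize(b,(400,400))]); cv2.imwrite('pics/c7.png',im[:,:,::-1])
```

```text
(no output)
```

View pics/c7.png

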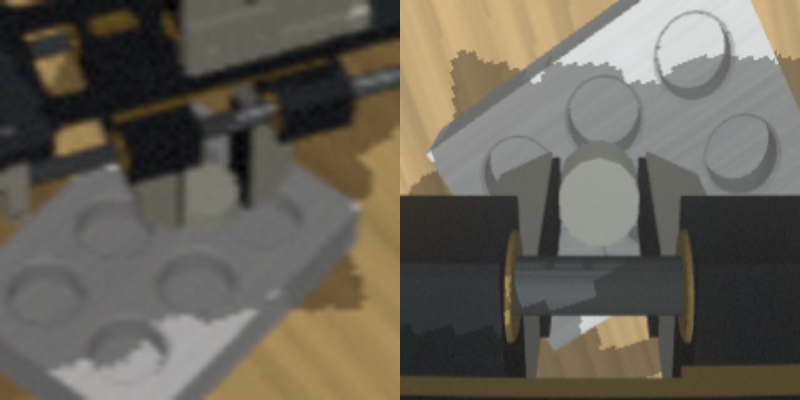

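The wrist crop shows the tablet held flat between the fingers, centred near wrist px (318,300). I'll compare its centre with the TCP.

```bash
cat > held.py <<'E'
from go import *
o=get_obs(); c=optics.get_calibration('wrist'); w=cap('wrist'); 
hsv=cv2.cvtColor(w,cv2.COLOR_RGB2HSV); 
u=proj(c,np.array(o['tool_pos'])+[0,0,5]); print('tcp px',u, w[int(u[1]),int(u[0])], w[300,318], w[280:325:5,318].tolist())
g=w.min(2).astype(int); ref=np.median(g[295:305,313:323]); m=(abs(g-ref)<14).astype(np.uint8); m[:255]=0
m=cv2.morphologyEx(m,cv2.MORPH_OPEN,np.ones((5,5)))
n,l,st,ce=cv2.connectedComponentsWithStats(m); k=l[300,318]; print('blob',st[k],ce[k])
for h in(3,5,7): 
    P=atz(c,ce[k],o['tool_pos'][2]+h); d=P-o['tool_pos']; M=R.from_euler('xyz',o['tcp_rot']).as_matrix(); print(h,P,'tool-frame',M.T@d)
E
python3 held.py
```

```text
tcp px [319.9 299. ] [152 154 145] [150 152 142] [[157, 159, 150], [152, 155, 147], [152, 156, 149], [151, 155, 146], [150, 152, 142], [152, 154, 146], [151, 154, 146], [151, 154, 145], [148, 153, 143]]
blob [ 296  280   47   47 1746] [318.4 302.3]
3 [556.6  12.2  80.4] tool-frame [-3.  -0.8 -3. ]
5 [556.9  13.2  82.4] tool-frame [-1.9 -0.8 -5. ]
7 [557.3  14.3  84.4] tool-frame [-0.8 -0.8 -7. ]
```

>>> {"fn": "send_rows", "kwargs": {
  "offset": [
    [-0.004, 0.021, 0.1],
    [-0.004, 0.021, 0.2],
    [-0.004, 0.021, 0.3],
    [-0.004, 0.021, 0.37],
    [-0.004, 0.021, 0.42],
    [-0.004, 0.021, 0.42],
    [-0.004, 0.021, 0.42]
  ],
  "delta_rot": [
    [0, 0, 0],
    [0, 0, 0],
    [0, 0, 0],
    [0, 0, 0],
    [0, 0, 0],
    [0, 0, 0],
    [0, 0, 0]
  ]
}}

```text
time: 27.2
tool_pos: [560.9, 12.1, 27.7]
tcp_rot: [-3.141, 0.0, 1.252]
contact_force: [-0.1, 0.3, 0.5]
grip_width: 24.4
finger_force: 30.0
```

```bash
python3 go.py 559.1 12.4 26
python3 - <<'E'
from meas import *
w=cap('wrist')
cv2.imwrite('pics/c8.png',cv2.resize(w[200:360,200:440,::-1],(720,480),interpolation=2))
E
```

```text
27.2 [560.9  12.1  27.7] [-3.141, 0.0, 1.252] [-0.1  0.3  0.5] 24.4
offset [-0.0022, -0.0148, 0.0143]
```

View pics/c8.png

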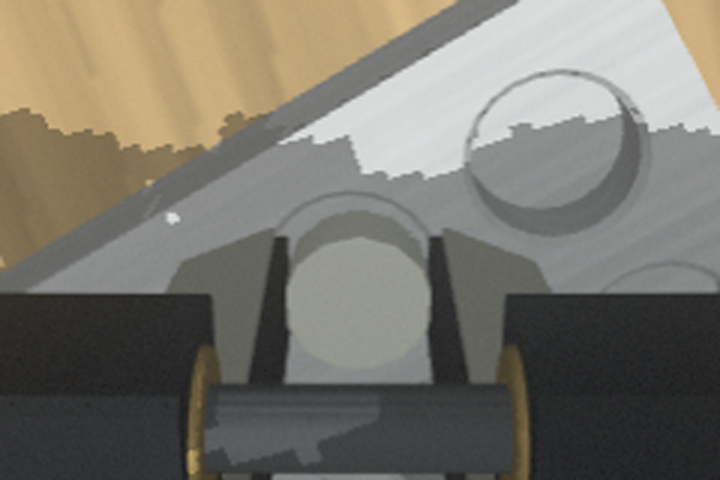

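Run:
```python
from go import *
o=get_obs(); c=optics.get_calibration('wrist'); M=R.from_euler('xyz',o['tcp_rot']).as_matrix()
f=lambda u,z:(M.T@(atz(c,u,z)-o['tool_pos']))[:2]
z=o['tool_pos'][2]
print('rim front',f((317.5,264.3),24),'-15')
for h in(5,6.3): print('tab top front',f((319.7,280),z+h),'bot front',f((319.7,270),z+h-12),'top centre',f((319.7,301),z+h))
p=np.array([559.1,12.4,24]); print('pocket model',(M.T@(p-o['tool_pos']))[:2], proj(c,p+15*M[:,0]))
```

```text
rim front [15.6 -1.2] -15
tab top front [10.7 -0.1] bot front [11.  -0.1] top centre [-1.1 -0.1]
tab top front [11.3 -0.1] bot front [11.5 -0.1] top centre [-0.4 -0.1]
pocket model [-0.3 -1.8] [316.4 265.8]
```

>>> {"fn": "send_rows", "kwargs": {
  "offset": [
    [0.013, -0.008, 0],
    [0.013, -0.008, 0],
    [0.013, -0.008, 0.012],
    [0.013, -0.008, 0.012],
    [0.013, -0.008, 0.012]
  ],
  "delta_rot": [
    [0, 0, 0],
    [0, 0, 0],
    [0, 0, 0],
    [0, 0, 0],
    [0, 0, 0]
  ]
}}

```text
time: 27.88
tool_pos: [560.1, 13.9, 25.9]
tcp_rot: [-3.14, 0.0, 1.252]
contact_force: [0.6, -0.1, 0.2]
grip_width: 24.5
finger_force: 30.0
```

>>> {"fn": "send_rows", "kwargs": {
  "offset": [
    [0, 0, 0],
    [0, 0, 0],
    [0, 0, 0],
    [0, 0, 0]
  ],
  "delta_rot": [
    [0, 0, 0],
    [0, 0, 0],
    [0, 0, 0],
    [0, 0, 0]
  ],
  "grip": 0.5
}}

```text
time: 28.38
tool_pos: [560.2, 13.9, 26.0]
tcp_rot: [-3.14, 0.0, 1.252]
contact_force: [0.1, -0.2, 0.5]
grip_width: 46.1
finger_force: 0.0
```

>>> {"fn": "send_rows", "kwargs": {
  "offset": [
    [0, 0, -0.3],
    [0, 0, -0.6],
    [0, 0, -0.6],
    [0, 0, -0.6]
  ],
  "delta_rot": [
    [0, 0, 0],
    [0, 0, 0],
    [0, 0, 0],
    [0, 0, 0]
  ]
}}

```text
time: 28.88
tool_pos: [559.8, 14.0, 97.5]
tcp_rot: [-3.14, 0.0, 1.252]
contact_force: [-0.3, -0.9, -0.7]
grip_width: 45.6
finger_force: 0.0
```

```bash
python3 go.py 585 293 110
python3 - <<'E'
from meas import *
w=cap('wrist')
cv2.imwrite('pics/c9.png',cv2.resize(w[160:360,170:470,::-1],(750,500),interpolation=2))
E
```

```text
28.88 [559.8  14.   97.5] [-3.14, 0.0, 1.252] [-0.3 -0.9 -0.7] 45.6
offset [2.2738, -0.53, -0.1041]
```

View pics/c9.png

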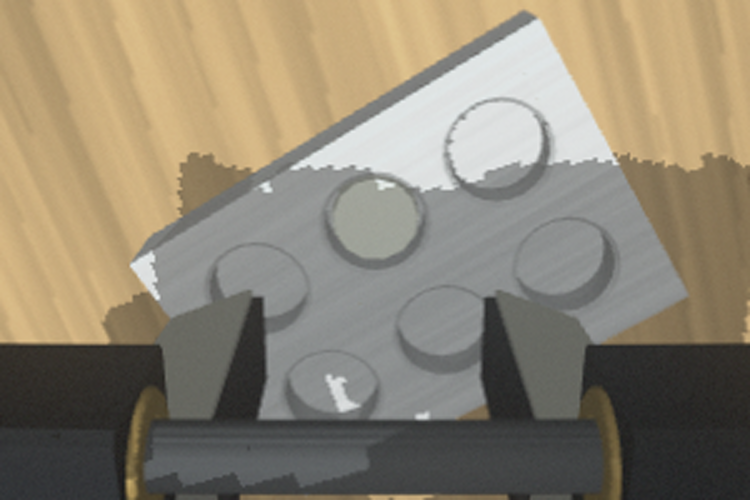

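The tablet sits flat in its pocket at (375,220) in the crop. On to the next one.

>>> {"fn": "send_rows", "kwargs": {
  "offset": [
    [0.4, -0.09, -0.035],
    [0.758, -0.177, -0.035],
    [0.758, -0.177, -0.035]
  ],
  "delta_rot": [
    [0, 0, 0],
    [0, 0, 0],
    [0, 0, 0]
  ]
}}

```text
time: 29.3
tool_pos: [567.8, 109.6, 100.8]
tcp_rot: [-3.138, 0.001, 1.256]
contact_force: [0.5, -0.2, -0.1]
grip_width: 46.1
finger_force: 0.0
```

>>> {"fn": "send_rows", "kwargs": {
  "offset": [
    [0.4, -0.09, -0.035],
    [0.758, -0.177, -0.035],
    [0.758, -0.177, -0.035]
  ],
  "delta_rot": [
    [0, 0, 0],
    [0, 0, 0],
    [0, 0, 0]
  ]
}}

```text
time: 29.68
tool_pos: [576.4, 201.6, 105.2]
tcp_rot: [-3.139, 0.001, 1.255]
contact_force: [-1.0, 0.1, -0.1]
grip_width: 45.7
finger_force: 0.0
```

>>> {"fn": "send_rows", "kwargs": {
  "offset": [
    [0.4, -0.09, -0.035],
    [0.758, -0.177, -0.035],
    [0.758, -0.177, -0.035],
    [0.758, -0.177, -0.035],
    [0.758, -0.177, -0.035]
  ],
  "delta_rot": [
    [0, 0, 0],
    [0, 0, 0],
    [0, 0, 0],
    [0, 0, 0],
    [0, 0, 0]
  ]
}}

```text
time: 30.3
tool_pos: [585.5, 291.1, 110.3]
tcp_rot: [-3.14, 0.001, 1.25]
contact_force: [0.3, 0.0, 0.2]
grip_width: 45.8
finger_force: 0.0
```

```bash
cat > chk.py <<'E'
from go import *
# usage: chk x y : wrist view of expected tablet, corrected, plus other tablets seen by 'top'
o=get_obs(); c=optics.get_calibration('wrist'); w=cap('wrist'); t=[float(v) for v in sys.argv[1:3]]
u=proj(c,[*t,15])
for g in(70,100,130):
    x0,y0=(u-45).clip(0).astype(int); m=np.zeros((480,640),bool); m[y0:y0+90,x0:x0+90]=w[y0:y0+90,x0:x0+90].min(2)>g
    bb=[b for b in blobs(m,200,4000)]; print(g,u,[(b[0],b[1][2:],atz(c,b[0],15)[:2]+.8) for b in bb])
print('offset',off([*t,10],o).round(4).tolist(),o['tool_pos'])
ct=optics.get_calibration('top'); im=cap('top'); m=np.zeros((480,640),bool); m[215:325,165:250]=im[215:325,165:250].min(2)>110
for b in blobs(m,20,200): print('top',b[1][4],atz(ct,b[0],13))
E
python3 chk.py 585.2 293.5
```

```text
70 [318.6 235.6] [(array([318.1, 234.6]), array([ 33,  34, 901], dtype=int32), array([585.9, 295.2]))]
100 [318.6 235.6] [(array([318.1, 234.7]), array([ 33,  34, 868], dtype=int32), array([585.9, 295.1]))]
130 [318.6 235.6] [(array([318. , 234.9]), array([ 33,  34, 827], dtype=int32), array([585.7, 295. ]))]
offset [0.0196, -0.0069, 0.8359] [585.5 291.1 110.3]
top 85 [500.2 315.6  13. ]
top 91 [425.5 242.2  13. ]
```

>>> {"fn": "send_rows", "kwargs": {
  "offset": [
    [0.0245, -0.008, 0.4],
    [0.0245, -0.008, 0.7],
    [0.0245, -0.008, 0.83],
    [0.0245, -0.008, 0.83],
    [0.0245, -0.008, 0.83]
  ],
  "delta_rot": [
    [0, 0, 0],
    [0, 0, 0],
    [0, 0, 0],
    [0, 0, 0],
    [0, 0, 0]
  ]
}}

```text
time: 31.02
tool_pos: [586.4, 296.4, 12.7]
tcp_rot: [3.141, -0.002, 1.252]
contact_force: [0.9, 0.5, 0.6]
grip_width: 46.4
finger_force: 0.0
```

>>> {"fn": "send_rows", "kwargs": {
  "offset": [
    [0, 0, 0],
    [0, 0, 0],
    [0, 0, 0],
    [0, 0, 0],
    [0, 0, 0],
    [0, 0, 0]
  ],
  "delta_rot": [
    [0, 0, 0],
    [0, 0, 0],
    [0, 0, 0],
    [0, 0, 0],
    [0, 0, 0],
    [0, 0, 0]
  ],
  "grip": 0
}}

```text
time: 31.78
tool_pos: [585.5, 296.3, 11.6]
tcp_rot: [-3.141, -0.0, 1.252]
contact_force: [-0.2, 0.1, 5.9]
grip_width: 23.7
finger_force: 30.0
```

>>> {"fn": "send_rows", "kwargs": {
  "offset": [
    [0, 0, -0.2],
    [0, 0, -0.4],
    [0, 0, -0.55],
    [0, 0, -0.55]
  ],
  "delta_rot": [
    [0, 0, 0],
    [0, 0, 0],
    [0, 0, 0],
    [0, 0, 0]
  ]
}}

```text
time: 32.28
tool_pos: [586.0, 296.4, 78.3]
tcp_rot: [3.141, -0.001, 1.252]
contact_force: [-0.1, -0.0, -0.4]
grip_width: 23.4
finger_force: 30.0
```

>>> {"fn": "send_rows", "kwargs": {
  "offset": [
    [-0.35, 0.14, 0],
    [-0.7025, 0.2767, 0],
    [-0.7025, 0.2767, 0]
  ],
  "delta_rot": [
    [0, 0, 0],
    [0, 0, 0],
    [0, 0, 0]
  ]
}}

```text
time: 32.65
tool_pos: [590.0, 202.6, 75.7]
tcp_rot: [-3.138, 0.002, 1.248]
contact_force: [0.1, 0.8, 0.2]
grip_width: 23.9
finger_force: 30.0
```

>>> {"fn": "send_rows", "kwargs": {
  "offset": [
    [-0.35, 0.14, 0],
    [-0.7025, 0.2767, 0],
    [-0.7025, 0.2767, 0]
  ],
  "delta_rot": [
    [0, 0, 0],
    [0, 0, 0],
    [0, 0, 0]
  ]
}}

```text
time: 33.02
tool_pos: [595.4, 113.2, 76.1]
tcp_rot: [-3.139, 0.001, 1.249]
contact_force: [0.2, 0.3, 0.3]
grip_width: 23.5
finger_force: 30.0
```

>>> {"fn": "send_rows", "kwargs": {
  "offset": [
    [-0.35, 0.14, 0],
    [-0.7025, 0.2767, 0],
    [-0.7025, 0.2767, 0],
    [-0.7025, 0.2767, 0],
    [-0.7025, 0.2767, 0]
  ],
  "delta_rot": [
    [0, 0, 0],
    [0, 0, 0],
    [0, 0, 0],
    [0, 0, 0],
    [0, 0, 0]
  ]
}}

```text
time: 33.65
tool_pos: [600.4, 26.6, 76.7]
tcp_rot: [-3.14, -0.0, 1.254]
contact_force: [-0.6, 0.4, 0.1]
grip_width: 23.7
finger_force: 30.0
```

```bash
python3 held.py; python3 go.py 600.8 22.8 26
```

```text
tcp px [319.9 299. ] [159 161 153] [159 163 153] [[122, 124, 118], [159, 162, 153], [159, 163, 154], [157, 162, 151], [159, 163, 153], [159, 162, 153], [158, 161, 151], [157, 160, 151], [158, 161, 153]]
blob [ 298  282   43   45 1605] [318.9 303.6]
3 [598.8  23.2  79.7] tool-frame [-3.8 -0.5 -3. ]
5 [599.1  24.2  81.7] tool-frame [-2.7 -0.5 -5. ]
7 [599.5  25.3  83.7] tool-frame [-1.5 -0.5 -7. ]
33.7 [600.5  26.4  76.8] [-3.14, 0.0, 1.254] [ 0.3 -0.   0. ] 23.8
offset [-0.0274, 0.0125, 0.423]
```

>>> {"fn": "send_rows", "kwargs": {
  "offset": [
    [0, 0.008, 0.15],
    [0, 0.008, 0.27],
    [0, 0.008, 0.32],
    [0, 0.008, 0.36],
    [0, 0.008, 0.41],
    [0, 0.008, 0.41],
    [0, 0.008, 0.41]
  ],
  "delta_rot": [
    [0, 0, 0],
    [0, 0, 0],
    [0, 0, 0],
    [0, 0, 0],
    [0, 0, 0],
    [0, 0, 0],
    [0, 0, 0]
  ]
}}

```text
time: 34.58
tool_pos: [601.7, 24.4, 28.0]
tcp_rot: [-3.141, 0.0, 1.252]
contact_force: [0.2, 0.2, 0.5]
grip_width: 23.8
finger_force: 30.0
```

```bash
cat > rim.py <<'E'
from go import *
# compare rim arc of the pocket in front of the held tablet: fit over predicted arc, darkest ring offset
o=get_obs(); c=optics.get_calibration('wrist'); w=cap('wrist'); M=R.from_euler('xyz',o['tcp_rot']).as_matrix()
p=np.array([float(sys.argv[1]),float(sys.argv[2]),24.]); g=cv2.GaussianBlur(cv2.cvtColor(w,cv2.COLOR_RGB2GRAY),(3,3),0).astype(float)
best=[]
for dx in np.arange(-3,3.1,.25):
  for dy in np.arange(-3,3.1,.25):
    s=[]
    for a in np.radians(np.arange(-55,56,3)):
        v=[]
        for r in(13.6,15,16.4):
            u=proj(c,p+M[:,0]*(dx+r*np.cos(a))+M[:,1]*(dy+r*np.sin(a))); v.append(cv2.remap(g.astype(np.float32),np.float32([[u[0]]]),np.float32([[u[1]]]),1)[0,0])
        s.append(min(v[0]+v[2]-2*v[1],25))
    best.append((np.mean(s),dx,dy))
best.sort(reverse=True); B=np.array(best[:5]); print('rim shift from model (tool x,y):',B)
print('pocket in tool frame', (M.T@(p-o['tool_pos']))[:2]+B[0,1:])
n=cv2.connectedComponentsWithStats
ref=np.median(w.min(2)[295:305,313:323]); m=(abs(w.min(2).astype(int)-ref)<14).astype(np.uint8); m[:255]=0; m=cv2.morphologyEx(m,cv2.MORPH_OPEN,np.ones((5,5)))
k,l,st,ce=n(m); k=l[300,318]; print('blob',st[k],ce[k],[(M.T@(atz(c,ce[k],o['tool_pos'][2]+h)-o['tool_pos']))[:2] for h in(3.5,5,6.5)], o['tool_pos'],o['contact_force'])
cv2.imwrite('pics/r.png',w[:,:,::-1])
E
python3 rim.py 600 22
```

```text
rim shift from model (tool x,y): [[25.   1.2  0. ]
 [24.9  1.2  0.2]
 [24.7  1.2 -0.2]
 [24.7  1.   0. ]
 [24.2  1.2  0.5]]
pocket in tool frame [-1.5 -0.8]
blob [ 297  282   45   45 1758] [319.1 305.3] [array([-4.4, -0.5]), array([-3.6, -0.5]), array([-2.7, -0.5])] [601.7  24.4  28. ] [0.2 0.2 0.5]
```

>>> {"fn": "send_rows", "kwargs": {
  "offset": [
    [0.007, -0.001, 0],
    [0.014, -0.002, 0],
    [0.014, -0.002, 0],
    [0.014, -0.002, 0.008],
    [0.014, -0.002, 0.008]
  ],
  "delta_rot": [
    [0, 0, 0],
    [0, 0, 0],
    [0, 0, 0],
    [0, 0, 0],
    [0, 0, 0]
  ]
}}

```text
time: 35.25
tool_pos: [601.7, 26.1, 26.6]
tcp_rot: [-3.14, 0.0, 1.252]
contact_force: [-0.2, -0.1, 0.0]
grip_width: 23.6
finger_force: 30.0
```

>>> {"fn": "send_rows", "kwargs": {
  "offset": [
    [0, 0, 0],
    [0, 0, 0],
    [0, 0, 0],
    [0, 0, 0]
  ],
  "delta_rot": [
    [0, 0, 0],
    [0, 0, 0],
    [0, 0, 0],
    [0, 0, 0]
  ],
  "grip": 0.5
}}

```text
time: 35.75
tool_pos: [601.7, 26.1, 26.8]
tcp_rot: [-3.14, 0.0, 1.252]
contact_force: [-0.6, -0.1, 0.9]
grip_width: 45.8
finger_force: 0.0
```

>>> {"fn": "send_rows", "kwargs": {
  "offset": [
    [0, 0, -0.3],
    [0, 0, -0.6],
    [0, 0, -0.6],
    [0, 0, -0.6]
  ],
  "delta_rot": [
    [0, 0, 0],
    [0, 0, 0],
    [0, 0, 0],
    [0, 0, 0]
  ]
}}

```text
time: 36.25
tool_pos: [601.4, 26.1, 98.2]
tcp_rot: [-3.139, 0.0, 1.252]
contact_force: [0.2, 0.3, 0.5]
grip_width: 46.0
finger_force: 0.0
```

```bash
python3 go.py 500.5 315.5 110
python3 - <<'E'
from meas import *
w=cap('wrist')
cv2.imwrite('pics/c10.png',w[160:360,170:470,::-1])
c=optics.get_calibration('wrist')
hsv=cv2.cvtColor(w,cv2.COLOR_RGB2HSV)
for p in((559.1,12.4),(600,22)):
    u=proj(c,[*p,22]).round().astype(int); print(u, w[u[1],u[0]],hsv[u[1],u[0]])
    x0,y0=u-40; m=np.zeros((480,640),bool); s=hsv[y0:y0+80,x0:x0+80]; m[y0:y0+80,x0:x0+80]=(s[...,0]>25)&(s[...,0]<60)&(s[...,1]>8)
    m=cv2.morphologyEx(m.astype(np.uint8),cv2.MORPH_OPEN,np.ones((3,3)))
    for b in blobs(m,150,4000): print(b[0],b[1][2:],atz(c,b[0],22)[:2])
E
```

```text
36.25 [601.4  26.1  98.2] [-3.139, 0.0, 1.252] [0.2 0.3 0.5] 46.0
offset [2.0263, -1.5544, -0.0956]
[274 279] [64 63 62] [15  8 64]
[308.7 250.3] [ 11  25 231] [592.1  25.9]
[260.1 289.1] [  57   58 1686] [545.8   7.3]
[320 252] [166 170 159] [ 41  17 170]
[319.6 249.4] [ 34  34 911] [600.1  24.1]
[284.2 276.1] [ 11  27 234] [567.5  11.8]
```

>>> {"fn": "send_rows", "kwargs": {
  "offset": [
    [0.35, -0.26, -0.032],
    [0.675, -0.518, -0.032],
    [0.675, -0.518, -0.032]
  ],
  "delta_rot": [
    [0, 0, 0],
    [0, 0, 0],
    [0, 0, 0]
  ]
}}

```text
time: 36.67
tool_pos: [566.1, 125.3, 101.3]
tcp_rot: [-3.137, 0.001, 1.256]
contact_force: [0.0, 1.2, -0.4]
grip_width: 45.5
finger_force: 0.0
```

>>> {"fn": "send_rows", "kwargs": {
  "offset": [
    [0.35, -0.26, -0.032],
    [0.675, -0.518, -0.032],
    [0.675, -0.518, -0.032]
  ],
  "delta_rot": [
    [0, 0, 0],
    [0, 0, 0],
    [0, 0, 0]
  ]
}}

```text
time: 37.05
tool_pos: [533.2, 220.8, 105.6]
tcp_rot: [-3.139, 0.001, 1.256]
contact_force: [-0.5, -0.3, 0.1]
grip_width: 45.7
finger_force: 0.0
```

>>> {"fn": "send_rows", "kwargs": {
  "offset": [
    [0.35, -0.26, -0.032],
    [0.675, -0.518, -0.032],
    [0.675, -0.518, -0.032],
    [0.675, -0.518, -0.032],
    [0.675, -0.518, -0.032],
    [0.675, -0.518, -0.032]
  ],
  "delta_rot": [
    [0, 0, 0],
    [0, 0, 0],
    [0, 0, 0],
    [0, 0, 0],
    [0, 0, 0],
    [0, 0, 0]
  ]
}}

```text
time: 37.8
tool_pos: [501.5, 314.1, 110.4]
tcp_rot: [-3.14, 0.0, 1.25]
contact_force: [-0.4, -0.1, 0.9]
grip_width: 45.8
finger_force: 0.0
```

```bash
python3 chk.py 500.7 315.5
```

```text
70 [318.2 237. ] [(array([317.6, 235.8]), array([ 33,  34, 895], dtype=int32), array([501.4, 317.4]))]
100 [318.2 237. ] [(array([317.5, 235.9]), array([ 32,  34, 857], dtype=int32), array([501.3, 317.4]))]
130 [318.2 237. ] [(array([317.5, 236.2]), array([ 32,  33, 825], dtype=int32), array([501.2, 317.2]))]
offset [0.0092, -0.0092, 0.8366] [501.5 314.1 110.4]
top 60 [424.2 245.4  13. ]
```

>>> {"fn": "send_rows", "kwargs": {
  "offset": [
    [0.005, 0, 0.4],
    [0.005, 0, 0.7],
    [0.005, 0, 0.83],
    [0.005, 0, 0.83],
    [0.005, 0, 0.83],
    [0.005, 0, 0.83]
  ],
  "delta_rot": [
    [0, 0, 0],
    [0, 0, 0],
    [0, 0, 0],
    [0, 0, 0],
    [0, 0, 0],
    [0, 0, 0]
  ]
}}

```text
time: 38.65
tool_pos: [501.9, 316.3, 12.4]
tcp_rot: [3.141, -0.002, 1.252]
contact_force: [-0.1, -0.0, 0.9]
grip_width: 45.8
finger_force: 0.0
```

>>> {"fn": "send_rows", "kwargs": {
  "offset": [
    [0, 0, 0],
    [0, 0, 0],
    [0, 0, 0],
    [0, 0, 0],
    [0, 0, 0],
    [0, 0, 0]
  ],
  "delta_rot": [
    [0, 0, 0],
    [0, 0, 0],
    [0, 0, 0],
    [0, 0, 0],
    [0, 0, 0],
    [0, 0, 0]
  ],
  "grip": 0
}}

```text
time: 39.4
tool_pos: [501.1, 315.9, 11.1]
tcp_rot: [-3.141, 0.0, 1.252]
contact_force: [-0.7, 0.0, 3.2]
grip_width: 23.4
finger_force: 30.0
```

>>> {"fn": "send_rows", "kwargs": {
  "offset": [
    [0, 0, -0.2],
    [0, 0, -0.4],
    [0, 0, -0.55],
    [0, 0, -0.55]
  ],
  "delta_rot": [
    [0, 0, 0],
    [0, 0, 0],
    [0, 0, 0],
    [0, 0, 0]
  ]
}}

```text
time: 39.9
tool_pos: [501.8, 316.2, 77.8]
tcp_rot: [3.141, -0.002, 1.252]
contact_force: [-0.4, -0.3, 0.2]
grip_width: 23.9
finger_force: 30.0
```

>>> {"fn": "send_rows", "kwargs": {
  "offset": [
    [-0.4, 0.16, 0],
    [-0.808, 0.3196, 0],
    [-0.808, 0.3196, 0]
  ],
  "delta_rot": [
    [0, 0, 0],
    [0, 0, 0],
    [0, 0, 0]
  ]
}}

```text
time: 40.28
tool_pos: [506.6, 208.7, 75.6]
tcp_rot: [-3.138, 0.002, 1.248]
contact_force: [-0.5, 0.2, -0.4]
grip_width: 23.7
finger_force: 30.0
```

>>> {"fn": "send_rows", "kwargs": {
  "offset": [
    [-0.4, 0.16, 0],
    [-0.808, 0.3196, 0],
    [-0.808, 0.3196, 0]
  ],
  "delta_rot": [
    [0, 0, 0],
    [0, 0, 0],
    [0, 0, 0]
  ]
}}

```text
time: 40.65
tool_pos: [513.1, 105.5, 76.0]
tcp_rot: [-3.139, 0.001, 1.248]
contact_force: [1.4, 0.5, 0.2]
grip_width: 23.8
finger_force: 30.0
```

>>> {"fn": "send_rows", "kwargs": {
  "offset": [
    [-0.4, 0.16, 0],
    [-0.808, 0.3196, 0],
    [-0.808, 0.3196, 0],
    [-0.808, 0.3196, 0],
    [-0.808, 0.3196, 0],
    [-0.808, 0.3196, 0]
  ],
  "delta_rot": [
    [0, 0, 0],
    [0, 0, 0],
    [0, 0, 0],
    [0, 0, 0],
    [0, 0, 0],
    [0, 0, 0]
  ]
}}

```text
time: 41.4
tool_pos: [519.1, 4.8, 76.7]
tcp_rot: [-3.14, 0.0, 1.254]
contact_force: [0.2, 0.9, -0.2]
grip_width: 24.3
finger_force: 30.0
```

```bash
python3 held.py; python3 go.py 519 3.6 34
```

```text
tcp px [319.9 299.1] [150 153 144] [151 154 145] [[152, 157, 147], [151, 153, 146], [151, 155, 146], [151, 153, 145], [151, 154, 145], [151, 153, 145], [148, 151, 143], [146, 151, 142], [147, 151, 143]]
blob [ 297  278   45   48 1651] [319.3 300.1]
3 [518.2   3.3  79.7] tool-frame [-1.7 -0.3 -3. ]
5 [518.6   4.4  81.7] tool-frame [-0.6 -0.3 -5. ]
7 [518.9   5.4  83.7] tool-frame [ 0.5 -0.3 -7. ]
41.45 [519.1   4.6  76.8] [-3.14, 0.0, 1.253] [ 0.3 -0.4 -0.5] 23.9
offset [-0.0083, 0.0021, 0.3563]
```

>>> {"fn": "send_rows", "kwargs": {
  "offset": [
    [0, 0, 0.15],
    [0, 0, 0.27],
    [0, 0, 0.32],
    [0, 0, 0.36],
    [0, 0, 0.4],
    [0, 0, 0.4],
    [0, 0, 0.4]
  ],
  "delta_rot": [
    [0, 0, 0],
    [0, 0, 0],
    [0, 0, 0],
    [0, 0, 0],
    [0, 0, 0],
    [0, 0, 0],
    [0, 0, 0]
  ]
}}

```text
time: 42.32
tool_pos: [519.3, 3.5, 29.0]
tcp_rot: [-3.141, 0.0, 1.252]
contact_force: [0.2, -0.5, -0.1]
grip_width: 23.8
finger_force: 30.0
```

```bash
python3 rim.py 518.2 2.8
```

```text
rim shift from model (tool x,y): [[24.6  1.2  0. ]
 [24.3  1.2  0.2]
 [24.2  1.   0. ]
 [23.7  1.   0.2]
 [23.5  1.2 -0.2]]
pocket in tool frame [ 0.2 -0.8]
blob [ 297  278   45   49 1972] [319.1 303.5] [array([-3.4, -0.4]), array([-2.6, -0.4]), array([-1.7, -0.4])] [519.3   3.5  29. ] [ 0.2 -0.5 -0.1]
```

>>> {"fn": "send_rows", "kwargs": {
  "offset": [
    [0.004, -0.002, 0],
    [0.008, -0.004, 0],
    [0.008, -0.004, 0],
    [0.008, -0.004, 0.02],
    [0.008, -0.004, 0.02]
  ],
  "delta_rot": [
    [0, 0, 0],
    [0, 0, 0],
    [0, 0, 0],
    [0, 0, 0],
    [0, 0, 0]
  ]
}}

```text
time: 43.0
tool_pos: [518.7, 4.7, 26.1]
tcp_rot: [-3.14, 0.0, 1.252]
contact_force: [0.0, 0.7, 0.1]
grip_width: 23.6
finger_force: 30.0
```

>>> {"fn": "send_rows", "kwargs": {
  "offset": [
    [0, 0, 0],
    [0, 0, 0],
    [0, 0, 0],
    [0, 0, 0]
  ],
  "delta_rot": [
    [0, 0, 0],
    [0, 0, 0],
    [0, 0, 0],
    [0, 0, 0]
  ],
  "grip": 0.5
}}

```text
time: 43.5
tool_pos: [519.0, 4.7, 26.4]
tcp_rot: [-3.14, 0.0, 1.252]
contact_force: [-0.1, 0.9, 0.2]
grip_width: 45.9
finger_force: 0.0
```

>>> {"fn": "send_rows", "kwargs": {
  "offset": [
    [0, 0, -0.3],
    [0, 0, -0.6],
    [0, 0, -0.6],
    [0, 0, -0.6]
  ],
  "delta_rot": [
    [0, 0, 0],
    [0, 0, 0],
    [0, 0, 0],
    [0, 0, 0]
  ]
}}

```text
time: 44.0
tool_pos: [518.6, 4.7, 97.9]
tcp_rot: [-3.14, 0.0, 1.252]
contact_force: [1.0, -0.6, -0.4]
grip_width: 46.0
finger_force: 0.0
```

```bash
cat > seat.py <<'E'
from go import *
w=cap('wrist'); c=optics.get_calibration('wrist'); cv2.imwrite('pics/seat.png',w[:,:,::-1])
hsv=cv2.cvtColor(w,cv2.COLOR_RGB2HSV)
for p in zip(*[iter(map(float,sys.argv[1:]))]*2):
    u=proj(c,[*p,22]).round().astype(int); x0,y0=u-28; m=np.zeros((480,640),bool); s=hsv[y0:y0+56,x0:x0+56]; m[y0:y0+56,x0:x0+56]=(s[...,0]>25)&(s[...,0]<60)&(s[...,1]>8)
    m=cv2.morphologyEx(m.astype(np.uint8),cv2.MORPH_OPEN,np.ones((3,3)))
    for b in blobs(m,300,4000): print(p,b[0],b[1][2:],atz(c,b[0],22)[:2])
E
python3 seat.py 518.2 2.8; python3 go.py 426 243 110
python3 - <<'E'
from meas import *
ct=optics.get_calibration('top'); im=cap('top'); m=np.zeros((480,640),bool); m[215:325,165:250]=im[215:325,165:250].min(2)>110
for b in blobs(m,20,200): print('top',b[1][4],atz(ct,b[0],13))
ct=optics.get_calibration('scene'); im=cap('scene'); m=np.zeros((480,640),bool); m[295:430,365:540]=im[295:430,365:540].min(2)>110
for b in blobs(m,20,300): print('scene',b[1][4],atz(ct,b[0],13))
E
```

```text
(518.2, 2.8) [319.3 247.2] [ 34  33 875] [517.7   4.4]
44.05 [518.3   4.7  97.5] [-3.139, 0.001, 1.252] [ 0.2 -0.7 -0.3] 45.6
offset [1.6443, -1.3535, -0.101]
top 88 [425.6 242.   13. ]
scene 69 [325.3 285.7  13. ]
scene 142 [426.1 242.6  13. ]
```

>>> {"fn": "send_rows", "kwargs": {
  "offset": [
    [0.41, -0.33, -0.05],
    [0.822, -0.677, -0.05],
    [0.822, -0.677, -0.05]
  ],
  "delta_rot": [
    [0, 0, 0],
    [0, 0, 0],
    [0, 0, 0]
  ]
}}

```text
time: 44.52
tool_pos: [470.6, 126.7, 103.7]
tcp_rot: [-3.138, 0.001, 1.257]
contact_force: [0.6, 0.3, 0.2]
grip_width: 46.0
finger_force: 0.0
```

>>> {"fn": "send_rows", "kwargs": {
  "offset": [
    [0.41, -0.33, -0.05],
    [0.822, -0.677, -0.05],
    [0.822, -0.677, -0.05],
    [0.822, -0.677, -0.05],
    [0.822, -0.677, -0.05],
    [0.822, -0.677, -0.05]
  ],
  "delta_rot": [
    [0, 0, 0],
    [0, 0, 0],
    [0, 0, 0],
    [0, 0, 0],
    [0, 0, 0],
    [0, 0, 0]
  ]
}}

```text
time: 45.28
tool_pos: [427.3, 241.7, 110.4]
tcp_rot: [-3.14, 0.0, 1.25]
contact_force: [0.2, 0.6, -0.2]
grip_width: 46.1
finger_force: 0.0
```

```bash
python3 chk.py 426.3 242.6
```

```text
70 [318.2 237.6] [(array([317.1, 237.2]), array([ 33,  35, 895], dtype=int32), array([426.4, 244. ]))]
100 [318.2 237.6] [(array([317.3, 237.2]), array([ 32,  33, 852], dtype=int32), array([426.5, 244. ]))]
130 [318.2 237.6] [(array([317.2, 237.4]), array([ 32,  33, 818], dtype=int32), array([426.4, 243.8]))]
offset [0.0053, -0.009, 0.8367] [427.3 241.7 110.4]
top 34 [377.1 306.9  13. ]
```

>>> {"fn": "send_rows", "kwargs": {
  "offset": [
    [0.004, -0.005, 0.4],
    [0.004, -0.005, 0.7],
    [0.004, -0.005, 0.83],
    [0.004, -0.005, 0.83],
    [0.004, -0.005, 0.83],
    [0.004, -0.005, 0.83]
  ],
  "delta_rot": [
    [0, 0, 0],
    [0, 0, 0],
    [0, 0, 0],
    [0, 0, 0],
    [0, 0, 0],
    [0, 0, 0]
  ]
}}

```text
time: 46.12
tool_pos: [426.7, 243.8, 11.9]
tcp_rot: [3.141, -0.001, 1.252]
contact_force: [-0.9, 0.2, 1.1]
grip_width: 45.6
finger_force: 0.0
```

>>> {"fn": "send_rows", "kwargs": {
  "offset": [
    [0, 0, 0],
    [0, 0, 0],
    [0, 0, 0],
    [0, 0, 0],
    [0, 0, 0],
    [0, 0, 0]
  ],
  "delta_rot": [
    [0, 0, 0],
    [0, 0, 0],
    [0, 0, 0],
    [0, 0, 0],
    [0, 0, 0],
    [0, 0, 0]
  ],
  "grip": 0
}}

```text
time: 46.88
tool_pos: [426.2, 243.6, 11.1]
tcp_rot: [-3.141, 0.0, 1.252]
contact_force: [-0.9, -0.4, 5.0]
grip_width: 23.8
finger_force: 30.0
```

>>> {"fn": "send_rows", "kwargs": {
  "offset": [
    [0, 0, -0.2],
    [0, 0, -0.4],
    [0, 0, -0.55],
    [0, 0, -0.55]
  ],
  "delta_rot": [
    [0, 0, 0],
    [0, 0, 0],
    [0, 0, 0],
    [0, 0, 0]
  ]
}}

```text
time: 47.38
tool_pos: [426.8, 243.8, 77.7]
tcp_rot: [3.141, -0.001, 1.252]
contact_force: [-0.3, 0.0, -0.3]
grip_width: 23.9
finger_force: 30.0
```

>>> {"fn": "send_rows", "kwargs": {
  "offset": [
    [-0.3, 0.31, 0],
    [-0.6, 0.62, 0],
    [-0.884, 0.9196, 0],
    [-0.884, 0.9196, 0]
  ],
  "delta_rot": [
    [0, 0, 0],
    [0, 0, 0],
    [0, 0, 0],
    [0, 0, 0]
  ]
}}

```text
time: 47.88
tool_pos: [498.7, 105.6, 75.7]
tcp_rot: [-3.14, 0.001, 1.247]
contact_force: [0.2, 0.9, -0.8]
grip_width: 23.8
finger_force: 30.0
```

>>> {"fn": "send_rows", "kwargs": {
  "offset": [
    [-0.3, 0.31, 0],
    [-0.6, 0.62, 0],
    [-0.884, 0.9196, 0],
    [-0.884, 0.9196, 0],
    [-0.884, 0.9196, 0],
    [-0.884, 0.9196, 0],
    [-0.884, 0.9196, 0]
  ],
  "delta_rot": [
    [0, 0, 0],
    [0, 0, 0],
    [0, 0, 0],
    [0, 0, 0],
    [0, 0, 0],
    [0, 0, 0],
    [0, 0, 0]
  ]
}}

```text
time: 48.75
tool_pos: [568.8, -25.9, 76.7]
tcp_rot: [-3.14, 0.0, 1.254]
contact_force: [0.2, 0.0, 0.5]
grip_width: 24.0
finger_force: 30.0
```

```bash
python3 held.py; python3 go.py 569.5 -27.6 29
```

```text
tcp px [319.9 299.1] [151 153 144] [147 150 142] [[142, 146, 137], [149, 152, 144], [147, 151, 143], [147, 152, 143], [147, 150, 142], [149, 151, 143], [148, 150, 143], [146, 149, 141], [146, 150, 141]]
blob [ 297  280   45   42 1563] [318.9 300.7]
3 [567.7 -27.6  79.7] tool-frame [-2.  -0.5 -3. ]
5 [568.  -26.6  81.7] tool-frame [-0.9 -0.5 -5. ]
7 [568.4 -25.6  83.7] tool-frame [ 0.2 -0.5 -7. ]
48.8 [568.9 -26.1  76.8] [-3.14, 0.0, 1.253] [-0.2  0.4  0.3] 23.7
offset [-0.0104, 0.009, 0.3983]
```

>>> {"fn": "send_rows", "kwargs": {
  "offset": [
    [0, 0, 0.15],
    [0, 0, 0.27],
    [0, 0, 0.32],
    [0, 0, 0.36],
    [0, 0, 0.4],
    [0, 0, 0.4],
    [0, 0, 0.4]
  ],
  "delta_rot": [
    [0, 0, 0],
    [0, 0, 0],
    [0, 0, 0],
    [0, 0, 0],
    [0, 0, 0],
    [0, 0, 0],
    [0, 0, 0]
  ]
}}

```text
time: 49.68
tool_pos: [569.3, -27.1, 29.0]
tcp_rot: [-3.141, 0.0, 1.252]
contact_force: [-0.0, -0.2, 0.7]
grip_width: 24.0
finger_force: 30.0
```

```bash
python3 rim.py 568.7 -28.4
```

```text
rim shift from model (tool x,y): [[24.5  1.   0. ]
 [24.1  1.2  0. ]
 [24.1  1.   0.2]
 [23.9  1.2  0.2]
 [23.8  1.2 -0.2]]
pocket in tool frame [-0.4 -0.2]
blob [ 297  280   45   47 1876] [318.9 304.1] [array([-3.8, -0.5]), array([-3. , -0.5]), array([-2.1, -0.5])] [569.3 -27.1  29. ] [-0.  -0.2  0.7]
```

>>> {"fn": "send_rows", "kwargs": {
  "offset": [
    [0.006, 0, 0],
    [0.006, 0, 0],
    [0.006, 0, 0.01],
    [0.006, 0, 0.02],
    [0.006, 0, 0.02]
  ],
  "delta_rot": [
    [0, 0, 0],
    [0, 0, 0],
    [0, 0, 0],
    [0, 0, 0],
    [0, 0, 0]
  ]
}}

```text
time: 50.35
tool_pos: [569.3, -26.4, 26.1]
tcp_rot: [-3.14, 0.0, 1.252]
contact_force: [-0.4, -0.6, 0.2]
grip_width: 24.0
finger_force: 30.0
```

>>> {"fn": "send_rows", "kwargs": {
  "offset": [
    [0, 0, 0],
    [0, 0, 0],
    [0, 0, 0],
    [0, 0, 0]
  ],
  "delta_rot": [
    [0, 0, 0],
    [0, 0, 0],
    [0, 0, 0],
    [0, 0, 0]
  ],
  "grip": 0.5
}}

```text
time: 50.85
tool_pos: [569.3, -26.4, 26.3]
tcp_rot: [-3.14, 0.0, 1.252]
contact_force: [-0.7, -0.4, -0.6]
grip_width: 45.9
finger_force: 0.0
```

>>> {"fn": "send_rows", "kwargs": {
  "offset": [
    [0, 0, -0.4],
    [0, 0, -0.8],
    [0, 0, -1],
    [0, 0, -1]
  ],
  "delta_rot": [
    [0, 0, 0],
    [0, 0, 0],
    [0, 0, 0],
    [0, 0, 0]
  ]
}}

```text
time: 51.35
tool_pos: [570.6, -26.6, 148.3]
tcp_rot: [3.138, -0.0, 1.252]
contact_force: [0.1, -0.6, -0.1]
grip_width: 45.9
finger_force: 0.0
```

>>> {"fn": "send_rows", "kwargs": {
  "offset": [
    [-0.4, 0, 0],
    [-0.6, 0, 0],
    [-0.6, 0, 0],
    [-0.6, 0, 0]
  ],
  "delta_rot": [
    [0, 0, 0],
    [0, 0, 0],
    [0, 0, 0],
    [0, 0, 0]
  ]
}}

```text
time: 51.85
tool_pos: [546.7, -94.1, 145.4]
tcp_rot: [-3.139, -0.0, 1.252]
contact_force: [0.2, -0.2, 0.8]
grip_width: 46.2
finger_force: 0.0
```

```bash
python3 st.py; python3 seat.py 518.2 2.8 559.1 12.4 600 22 568.7 -28.4
python3 - <<'E'
import cv2; i=cv2.imread('pics/seat.png')[30:270,160:480]; cv2.imwrite('pics/seatc.png',cv2.resize(i,(800,600),interpolation=2))
E
```

```text
51.85 [546.7 -94.1 145.4] [-3.139, -0.0, 1.252] [-0.309, 0.473, 1.557, 0.0, 1.114, 0.01] [ 0.2 -0.2  0.8] 46.17069089668435
```

View pics/seatc.png

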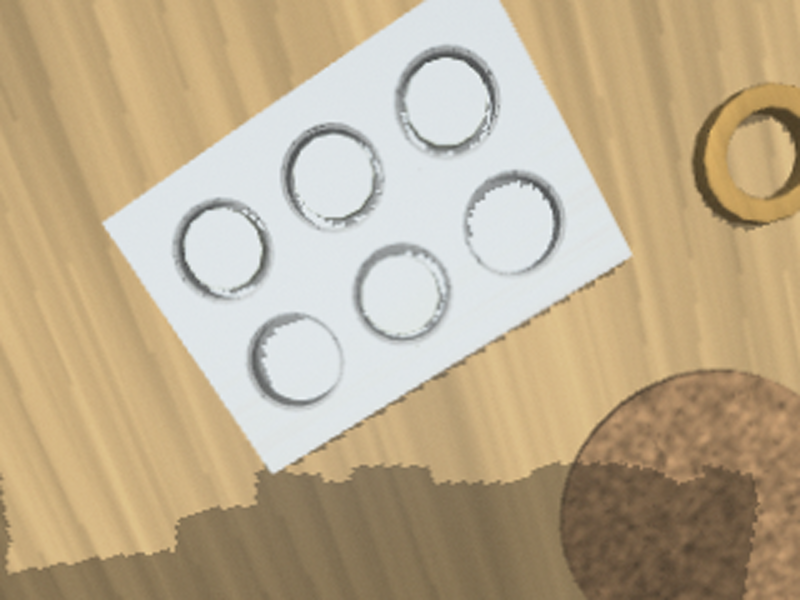

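All four tablets lie flat in their pockets, shown by concentric rings at crop (221,249), (333,178), (447,100) and (402,291); the other two pockets are empty. Next I'll hover over the standing bottle.

>>> {"fn": "send_rows", "kwargs": {
  "offset": [
    [-0.1, -0.05, -0.4],
    [-0.3, -0.15, -0.46],
    [-0.53, -0.309, -0.46],
    [-0.53, -0.309, -0.46]
  ],
  "delta_rot": [
    [0, 0, 0],
    [0, 0, 0],
    [0, 0, 0],
    [0, 0, 0]
  ],
  "grip": 1
}}

```text
time: 52.4
tool_pos: [491.0, -143.5, 201.7]
tcp_rot: [-3.14, 0.0, 1.251]
contact_force: [0.6, 0.6, 0.1]
grip_width: 81.0
finger_force: 0.0
```

>>> {"fn": "send_rows", "kwargs": {
  "offset": [
    [-0.3, -0.15, 0],
    [-0.53, -0.309, 0],
    [-0.53, -0.309, 0],
    [-0.53, -0.309, 0],
    [-0.53, -0.309, 0],
    [-0.53, -0.309, 0]
  ],
  "delta_rot": [
    [0, 0, 0],
    [0, 0, 0],
    [0, 0, 0],
    [0, 0, 0],
    [0, 0, 0],
    [0, 0, 0]
  ]
}}

```text
time: 53.15
tool_pos: [437.3, -191.8, 201.5]
tcp_rot: [-3.14, 0.0, 1.253]
contact_force: [-0.5, -0.1, 0.2]
grip_width: 91.4
finger_force: 0.0
```

```bash
python3 go.py 436.4 -191.4 120
python3 - <<'E'
from go import *
c=optics.get_calibration('wrist'); w=cap('wrist'); 
r=finder.silhouettes('bottle','wrist')
for q in r[:2]: print(q['confidence'],np.array(q['box']))
u=proj(c,[436.4,-191.4,120]); print('pred cap',u)
m=np.zeros((480,640),bool); x0,y0=(u-50).astype(int); m[y0:y0+100,x0:x0+100]=w[y0:y0+100,x0:x0+100].max(2)<45
for b in blobs(cv2.morphologyEx(m.astype(np.uint8),cv2.MORPH_OPEN,np.ones((3,3))),200,9000): print(b, atz(c,b[0],120))
cv2.imwrite('pics/b11.png',w[:,:,::-1])
for n in('top','scene'):
    cc=optics.get_calibration(n); im=cap(n); 
    u=proj(cc,[436.4,-191.4,120]).round().astype(int); print(n,u)
ct=optics.get_calibration('top'); im=cap('top'); m=np.zeros((480,640),bool); m[205:335,155:270]=im[205:335,155:270].min(2)>110
print([b[0] for b in blobs(m,20,200)])
E
```

```text
53.15 [ 437.3 -191.8  201.5] [-3.14, 0.0, 1.253] [-0.5 -0.1  0.2] 91.4
offset [0.0006, -0.007, 0.6794]
0.72 [288.7 179.2 351.8 254.4]
pred cap [318.5 243.9]
top [399 290]
scene [327 153]
[]
```

View pics/b11.png

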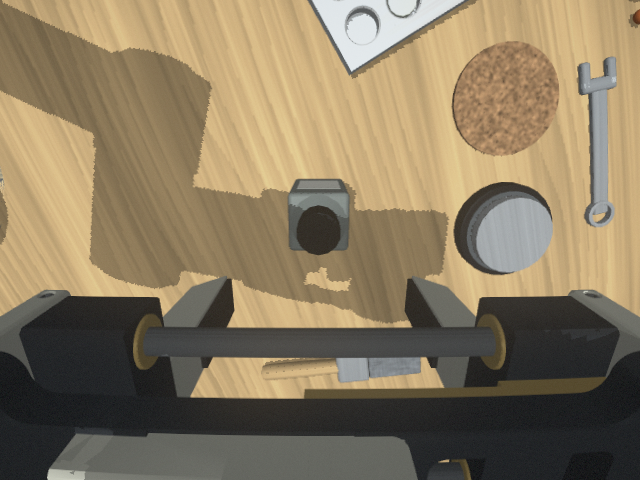

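The bottle stands square to the tool, with its cap at (318,230) and body at cols 289–349. The mat holds no tablets now.

Run:
```python
from go import *
o=get_obs(); c=optics.get_calibration('wrist'); M=R.from_euler('xyz',o['tcp_rot']).as_matrix()
for u,z in(((318.5,230),120),((289,250),88),((349,250),88),((289,192),88),((349,192),88)): P=atz(c,u,z); print(u,P,(M.T@(P-o['tool_pos']))[:2])
print('plate',atz(c,(512,231),36),'coaster',atz(c,(506,98),5))
```

```text
(318.5, 230) [ 439.4 -181.4  120. ] [11.1 -0.9]
(289, 250) [ 406.3 -199.6   88. ] [-16.6 -26.5]
(349, 250) [ 455.7 -215.9   88. ] [-16.6  25.5]
(289, 192) [ 423.5 -152.    88. ] [ 34.1 -25.1]
(349, 192) [ 470.3 -167.4   88. ] [34.1 24.1]
plate [ 620.5 -268.7   36. ] coaster [ 651.7 -141.1    5. ]
```

>>> {"fn": "send_rows", "kwargs": {
  "offset": [
    [0.04, -0.002, 0.1],
    [0.079, -0.004, 0.35],
    [0.079, -0.004, 0.6],
    [0.079, -0.004, 0.6]
  ],
  "delta_rot": [
    [0, 0, 0],
    [0, 0, 0],
    [0, 0, 0],
    [0, 0, 0]
  ]
}}

```text
time: 53.9
tool_pos: [437.6, -182.0, 127.5]
tcp_rot: [-3.135, -0.001, 1.252]
contact_force: [-0.1, -0.1, -0.2]
grip_width: 91.8
finger_force: 0.0
```

>>> {"fn": "send_rows", "kwargs": {
  "offset": [
    [0, 0, 0.15],
    [0, 0, 0.3],
    [0, 0, 0.45],
    [0, 0, 0.56],
    [0, 0, 0.56],
    [0, 0, 0.56]
  ],
  "delta_rot": [
    [0, 0, 0],
    [0, 0, 0],
    [0, 0, 0],
    [0, 0, 0],
    [0, 0, 0],
    [0, 0, 0]
  ]
}}

```text
time: 54.65
tool_pos: [439.5, -183.4, 63.1]
tcp_rot: [-3.141, 0.0, 1.252]
contact_force: [0.1, -0.1, 0.2]
grip_width: 91.8
finger_force: 0.0
```

>>> {"fn": "send_rows", "kwargs": {
  "offset": [
    [0, 0, 0],
    [0, 0, 0],
    [0, 0, 0],
    [0, 0, 0],
    [0, 0, 0],
    [0, 0, 0]
  ],
  "delta_rot": [
    [0, 0, 0],
    [0, 0, 0],
    [0, 0, 0],
    [0, 0, 0],
    [0, 0, 0],
    [0, 0, 0]
  ],
  "grip": 0
}}

```text
time: 55.4
tool_pos: [439.1, -183.2, 62.5]
tcp_rot: [-3.14, 0.0, 1.252]
contact_force: [-0.3, -0.2, 0.1]
grip_width: 51.6
finger_force: 30.0
```

>>> {"fn": "send_rows", "kwargs": {
  "offset": [
    [0, 0, -0.1],
    [0, 0, -0.3],
    [0, 0, -0.55],
    [0, 0, -0.55],
    [0, 0, -0.55]
  ],
  "delta_rot": [
    [0, 0, 0],
    [0, 0, 0],
    [0, 0, 0],
    [0, 0, 0],
    [0, 0, 0]
  ]
}}

```text
time: 56.02
tool_pos: [438.5, -182.8, 127.6]
tcp_rot: [-3.139, -0.0, 1.252]
contact_force: [0.7, -0.0, -4.0]
grip_width: 52.0
finger_force: 30.0
```

```bash
python3 go.py 622.5 -271.5 125
```

```text
56.02 [ 438.5 -182.8  127.6] [-3.139, -0.0, 1.252] [ 0.7 -0.  -4. ] 52.0
offset [-0.2215, 1.6881, 0.0173]
```

>>> {"fn": "send_rows", "kwargs": {
  "offset": [
    [-0.03, 0.25, 0],
    [-0.07, 0.55, 0],
    [-0.111, 0.844, 0],
    [-0.111, 0.844, 0]
  ],
  "delta_rot": [
    [0, 0, 0],
    [0, 0, 0],
    [0, 0, 0],
    [0, 0, 0]
  ]
}}

```text
time: 56.52
tool_pos: [532.0, -228.2, 126.1]
tcp_rot: [-3.139, -0.0, 1.252]
contact_force: [-0.1, 0.2, -4.2]
grip_width: 52.0
finger_force: 30.0
```

>>> {"fn": "send_rows", "kwargs": {
  "offset": [
    [-0.03, 0.25, 0],
    [-0.07, 0.55, 0],
    [-0.111, 0.844, 0],
    [-0.111, 0.844, 0],
    [-0.111, 0.844, 0],
    [-0.111, 0.844, 0]
  ],
  "delta_rot": [
    [0, 0, 0],
    [0, 0, 0],
    [0, 0, 0],
    [0, 0, 0],
    [0, 0, 0],
    [0, 0, 0]
  ]
}}

```text
time: 57.28
tool_pos: [622.0, -271.3, 127.8]
tcp_rot: [-3.139, -0.0, 1.252]
contact_force: [-0.1, -0.0, -4.3]
grip_width: 51.5
finger_force: 30.0
```

>>> {"fn": "send_rows", "kwargs": {
  "offset": [
    [0, 0, 0.08],
    [0, 0, 0.15],
    [0, 0, 0.2],
    [0, 0, 0.24],
    [0, 0, 0.24],
    [0, 0, 0.24]
  ],
  "delta_rot": [
    [0, 0, 0],
    [0, 0, 0],
    [0, 0, 0],
    [0, 0, 0],
    [0, 0, 0],
    [0, 0, 0]
  ]
}}

```text
time: 58.02
tool_pos: [623.2, -272.0, 99.6]
tcp_rot: [-3.141, 0.0, 1.252]
contact_force: [0.1, -0.1, -3.3]
grip_width: 51.8
finger_force: 30.0
```

```bash
python3 go.py 622.5 -271.5 88
```

```text
58.02 [ 623.2 -272.    99.6] [-3.141, 0.0, 1.252] [ 0.1 -0.1 -3.3] 51.8
offset [0.0025, -0.0069, 0.0965]
```

>>> {"fn": "send_rows", "kwargs": {
  "offset": [
    [0, 0, 0.02],
    [0, 0, 0.04],
    [0, 0, 0.06],
    [0, 0, 0.08],
    [0, 0, 0.095],
    [0, 0, 0.095],
    [0, 0, 0.095]
  ],
  "delta_rot": [
    [0, 0, 0],
    [0, 0, 0],
    [0, 0, 0],
    [0, 0, 0],
    [0, 0, 0],
    [0, 0, 0],
    [0, 0, 0]
  ]
}}

```text
time: 58.9
tool_pos: [623.4, -272.1, 88.9]
tcp_rot: [3.142, 0.001, 1.252]
contact_force: [-1.4, 1.4, 5.8]
grip_width: 51.7
finger_force: 30.0
```

>>> {"fn": "send_rows", "kwargs": {
  "offset": [
    [0, 0, 0.012],
    [0, 0, 0.025],
    [0, 0, 0.025]
  ],
  "delta_rot": [
    [0, 0, 0],
    [0, 0, 0],
    [0, 0, 0]
  ]
}}

```text
time: 59.28
tool_pos: [623.5, -272.2, 88.4]
tcp_rot: [3.14, 0.001, 1.252]
contact_force: [-5.7, 3.4, 18.6]
grip_width: 51.6
finger_force: 30.0
```

>>> {"fn": "send_rows", "kwargs": {
  "offset": [
    [0, 0, 0.008],
    [0, 0, 0.008],
    [0, 0, 0.008]
  ],
  "delta_rot": [
    [0, 0, 0],
    [0, 0, 0],
    [0, 0, 0]
  ]
}}

```text
time: 59.65
tool_pos: [623.6, -272.2, 88.3]
tcp_rot: [3.14, 0.001, 1.252]
contact_force: [-7.1, 3.8, 23.0]
grip_width: 52.0
finger_force: 30.0
```

>>> {"fn": "send_rows", "kwargs": {
  "offset": [
    [0, 0, 0],
    [0, 0, 0],
    [0, 0, 0],
    [0, 0, 0],
    [0, 0, 0],
    [0, 0, 0]
  ],
  "delta_rot": [
    [0, 0, 0],
    [0, 0, 0],
    [0, 0, 0],
    [0, 0, 0],
    [0, 0, 0],
    [0, 0, 0]
  ]
}}

```text
time: 60.4
tool_pos: [623.6, -272.2, 88.3]
tcp_rot: [3.14, 0.001, 1.252]
contact_force: [-7.3, 4.6, 24.1]
grip_width: 51.8
finger_force: 30.0
```

>>> {"fn": "send_rows", "kwargs": {
  "offset": [
    [0, 0, -0.04],
    [0, 0, -0.1],
    [0, 0, -0.2],
    [0, 0, -0.36],
    [0, 0, -0.36],
    [0, 0, -0.36]
  ],
  "delta_rot": [
    [0, 0, 0],
    [0, 0, 0],
    [0, 0, 0],
    [0, 0, 0],
    [0, 0, 0],
    [0, 0, 0]
  ]
}}

```text
time: 61.15
tool_pos: [622.5, -271.6, 125.9]
tcp_rot: [-3.138, -0.0, 1.252]
contact_force: [0.1, -0.2, -4.6]
grip_width: 51.7
finger_force: 30.0
```

>>> {"fn": "send_rows", "kwargs": {
  "offset": [
    [0.2, -0.02, 0],
    [0.4, -0.04, 0],
    [0.552, -0.056, 0],
    [0.552, -0.056, 0]
  ],
  "delta_rot": [
    [0, 0, 0],
    [0, 0, 0],
    [0, 0, 0],
    [0, 0, 0]
  ]
}}

```text
time: 61.65
tool_pos: [638.1, -204.5, 127.2]
tcp_rot: [-3.14, 0.0, 1.255]
contact_force: [-0.7, 0.4, -3.7]
grip_width: 51.6
finger_force: 30.0
```

>>> {"fn": "send_rows", "kwargs": {
  "offset": [
    [0.2, -0.02, 0],
    [0.4, -0.04, 0],
    [0.552, -0.056, 0],
    [0.552, -0.056, 0],
    [0.552, -0.056, 0],
    [0.552, -0.056, 0]
  ],
  "delta_rot": [
    [0, 0, 0],
    [0, 0, 0],
    [0, 0, 0],
    [0, 0, 0],
    [0, 0, 0],
    [0, 0, 0]
  ]
}}

```text
time: 62.4
tool_pos: [651.8, -142.8, 127.2]
tcp_rot: [-3.14, 0.001, 1.251]
contact_force: [0.3, -0.8, -3.9]
grip_width: 51.4
finger_force: 30.0
```

```bash
python3 go.py 652.3 -142 70
```

```text
62.4 [ 651.8 -142.8  127.2] [-3.14, 0.001, 1.251] [ 0.3 -0.8 -3.9] 51.4
offset [0.0076, 0.0026, 0.4768]
```

>>> {"fn": "send_rows", "kwargs": {
  "offset": [
    [0, 0, 0.15],
    [0, 0, 0.3],
    [0, 0, 0.4],
    [0, 0, 0.47],
    [0, 0, 0.47],
    [0, 0, 0.47]
  ],
  "delta_rot": [
    [0, 0, 0],
    [0, 0, 0],
    [0, 0, 0],
    [0, 0, 0],
    [0, 0, 0],
    [0, 0, 0]
  ]
}}

```text
time: 63.15
tool_pos: [652.2, -142.1, 71.4]
tcp_rot: [-3.141, 0.0, 1.252]
contact_force: [0.5, 0.6, -3.7]
grip_width: 51.3
finger_force: 30.0
```

>>> {"fn": "send_rows", "kwargs": {
  "offset": [
    [0, 0, 0.015],
    [0, 0, 0.02],
    [0, 0, 0.02]
  ],
  "delta_rot": [
    [0, 0, 0],
    [0, 0, 0],
    [0, 0, 0]
  ]
}}

```text
time: 63.52
tool_pos: [651.8, -141.9, 68.5]
tcp_rot: [-3.14, 0.0, 1.252]
contact_force: [-1.5, 0.7, -3.9]
grip_width: 51.6
finger_force: 30.0
```

>>> {"fn": "send_rows", "kwargs": {
  "offset": [
    [0, 0, 0.01],
    [0, 0, 0.016],
    [0, 0, 0.016]
  ],
  "delta_rot": [
    [0, 0, 0],
    [0, 0, 0],
    [0, 0, 0]
  ]
}}

```text
time: 63.9
tool_pos: [652.0, -141.9, 67.4]
tcp_rot: [-3.141, 0.0, 1.252]
contact_force: [-2.5, 1.0, 4.7]
grip_width: 51.8
finger_force: 30.0
```

Contact is made, so I'll release, retreat straight up, and back away.

>>> {"fn": "send_rows", "kwargs": {
  "offset": [
    [0, 0, 0],
    [0, 0, 0],
    [0, 0, 0],
    [0, 0, 0],
    [0, 0, 0],
    [0, 0, 0]
  ],
  "delta_rot": [
    [0, 0, 0],
    [0, 0, 0],
    [0, 0, 0],
    [0, 0, 0],
    [0, 0, 0],
    [0, 0, 0]
  ],
  "grip": 1
}}

```text
time: 64.65
tool_pos: [651.9, -141.9, 66.5]
tcp_rot: [-3.14, 0.0, 1.252]
contact_force: [-1.1, 0.5, 0.1]
grip_width: 91.7
finger_force: 0.0
```

>>> {"fn": "send_rows", "kwargs": {
  "offset": [
    [0, 0, -0.15],
    [0, 0, -0.4],
    [0, 0, -0.7],
    [0, 0, -1],
    [0, 0, -1]
  ],
  "delta_rot": [
    [0, 0, 0],
    [0, 0, 0],
    [0, 0, 0],
    [0, 0, 0],
    [0, 0, 0]
  ]
}}

```text
time: 65.28
tool_pos: [653.8, -142.5, 191.8]
tcp_rot: [3.134, 0.0, 1.252]
contact_force: [-0.8, -0.3, -0.1]
grip_width: 91.9
finger_force: 0.0
```

>>> {"fn": "send_rows", "kwargs": {
  "offset": [
    [-0.2, -0.2, -0.4],
    [-0.3, -0.6, -0.4],
    [-0.3, -0.9, -0.4],
    [-0.3, -0.9, -0.4],
    [-0.3, -0.9, -0.4]
  ],
  "delta_rot": [
    [0, 0, 0],
    [0, 0, 0],
    [0, 0, 0],
    [0, 0, 0],
    [0, 0, 0]
  ]
}}

```text
time: 65.9
tool_pos: [538.8, -142.5, 235.0]
tcp_rot: [-3.141, 0.0, 1.252]
contact_force: [0.2, -1.1, -0.1]
grip_width: 91.7
finger_force: 0.0
```

```bash
python3 st.py
python3 - <<'E'
from meas import *
cap('scene','pics/end.png')
E
```

```text
65.9 [ 538.8 -142.5  235. ] [-3.141, 0.0, 1.252] [-0.396, 0.396, 1.419, -0.0, 1.327, -0.077] [ 0.2 -1.1 -0.1] 91.71412891047255
```

View pics/end.png

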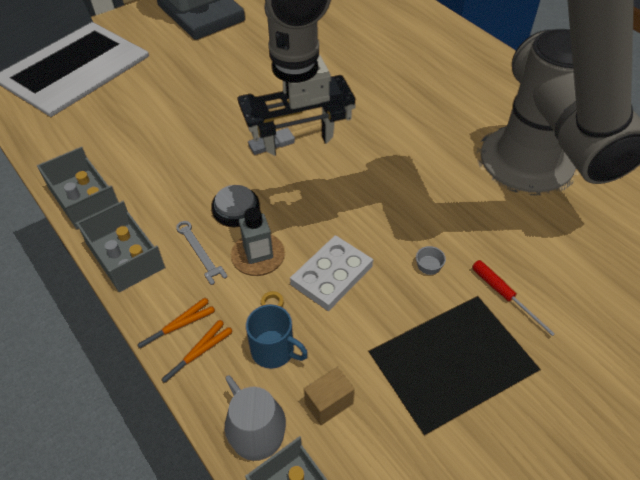

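The bottle stands on the coaster at (257,240), the four tablets are seated in the block, the mat is empty, and the bystanders haven't moved. I'm handing the job in.

```bash
python3 -c "
from plant import ticket
print(ticket.close_job())"
```

```text
the job is handed in; nothing more can be done
None
```

The job is done and handed in: I stood the bottle up, seated the four tablets (all that were on the mat) flat in the block, pressed the plate to its stop with the bottle and held it, then stood the bottle on the coaster with nothing else disturbed.

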